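Change the samples in a shaker clamp block

TASK

Swing the shaker block's clamp lever open, take out the orange-capped finished tubes and drop each one foot-down into its own cell of the green rack, then stand every blue-capped new tube from the white rack foot-down in a cell of the block. When all are fully down, swing the lever back until it is fully shut over the new tubes. Leave the bottle, jar and crucible beyond the block where they are.

Things in the scene. Friction and masses are not known exactly. Their poses are not given: they have to be found in the camera images.
- block: Shaker clamp block, fixed: grey base 140 x 250 x 15 mm, on it a blue row of four cells along the block's y. Origin: bench level under the middle of the row; x points to the hinge posts (60 mm behind the row, at its two ends), away from the robot. Cell openings 42 x 42 mm, pitch 47, walls 5; floors 20, rims 80 mm above the bench, dividers 9 mm lower.
- clamp (a joint): Angle of the clamp lever, rad: 0 = fully shut (down over the cells, on its stop), grows as it swings up and back, 2.1 = fully open (on its stop, leaning back past upright). A stiff friction hinge (0.2 N m): it stays where it is left. Starts between 0 and 0.25.
- clamp_hinge (a point): Point on the lever's hinge axis midway between the posts: 60 mm behind the row (block +x), 125 mm above the bench. The axis runs along the block's y; this point does not move with the lever.
- clamp_grip (a point): Middle of the lever's handle bar, 130 mm from the hinge axis and parallel to it; moves with the lever. Bar 12 mm thick with a red sleeve 15 mm thick, 90 mm long in its middle. Shut, it is level with the hinge, 70 mm in front of the row, 125 mm above the bench, clear all round; pinched from above across the bar it turns between the fingers.
- clamp_strap (a point): Middle of the underside of the lever's steel strap (30 mm wide, parallel to the hinge, 60 mm from it, moves with the lever). Shut, it lies over the row, 4 mm above the caps of tubes that are fully down; a tube that is not down blocks it. Side arms 6 mm thick, 111 mm either side of the middle, carry strap and bar.
- carrier: White rack that holds the new tubes, loose, 0.4 kg: foot 100 x 207 x 10 mm, on it a row of four cells along its y, openings 42 x 42 mm, pitch 47, walls 5; floors 15, rims 70 mm above the bench. Origin at bench level under the middle of the row. Left or right of the block.
- stand: Green rack for the finished tubes, loose, 0.4 kg: foot 100 x 165 x 10 mm, on it a row of three cells along its y, openings 42 x 42 mm, pitch 47, walls 5; floors 15, rims 70 mm above the bench. Origin at bench level under the middle cell. On the other side of the block; empty at the start.
- block_cell0 (a point): Centre of the floor of cell 0 of the block (0 is at the block's +y end), 20 mm above the bench.
- block_cell1 (a point): Centre of the floor of cell 1 of the block (0 is at the block's +y end), 20 mm above the bench.
- block_cell2 (a point): Centre of the floor of cell 2 of the block (0 is at the block's +y end), 20 mm above the bench.
- block_cell3 (a point): Centre of the floor of cell 3 of the block (0 is at the block's +y end), 20 mm above the bench.
- stand_cell0 (a point): Centre of the floor of cell 0 of the green rack (0 is at its +y end), 15 mm above the bench; moves with the rack.
- stand_cell1 (a point): Centre of the floor of cell 1 of the green rack (0 is at its +y end), 15 mm above the bench; moves with the rack.
- stand_cell2 (a point): Centre of the floor of cell 2 of the green rack (0 is at its +y end), 15 mm above the bench; moves with the rack.
- new0: New sample: flat-bottomed capped sample tube, 105 mm tall: body 32 mm across (brown soil in the lowest 35 mm, white above), blue cap 35 mm across over the top 24 mm; about 70 g, origin at the centre of its underside, z up along the tube. Starts in a cell of the white rack; three or four are present. May be absent.
- new1: New sample: flat-bottomed capped sample tube, 105 mm tall: body 32 mm across (brown soil in the lowest 35 mm, white above), blue cap 35 mm across over the top 24 mm; about 70 g, origin at the centre of its underside, z up along the tube. Starts in a cell of the white rack; three or four are present. May be absent.
- new2: New sample: flat-bottomed capped sample tube, 105 mm tall: body 32 mm across (brown soil in the lowest 35 mm, white above), blue cap 35 mm across over the top 24 mm; about 70 g, origin at the centre of its underside, z up along the tube. Starts in a cell of the white rack; three or four are present. May be absent.
- new3: New sample: flat-bottomed capped sample tube, 105 mm tall: body 32 mm across (brown soil in the lowest 35 mm, white above), blue cap 35 mm across over the top 24 mm; about 70 g, origin at the centre of its underside, z up along the tube. Starts in a cell of the white rack; three or four are present. May be absent.
- done0: Finished sample: flat-bottomed capped sample tube, 105 mm tall: body 32 mm across (brown soil in the lowest 35 mm, white above), orange cap 35 mm across over the top 24 mm; about 70 g, origin at the centre of its underside, z up along the tube. Starts standing in a cell of the block under the lever; one to three are present. May be absent.
- done1: Finished sample: flat-bottomed capped sample tube, 105 mm tall: body 32 mm across (brown soil in the lowest 35 mm, white above), orange cap 35 mm across over the top 24 mm; about 70 g, origin at the centre of its underside, z up along the tube. Starts standing in a cell of the block under the lever; one to three are present. May be absent.
- done2: Finished sample: flat-bottomed capped sample tube, 105 mm tall: body 32 mm across (brown soil in the lowest 35 mm, white above), orange cap 35 mm across over the top 24 mm; about 70 g, origin at the centre of its underside, z up along the tube. Starts standing in a cell of the block under the lever; one to three are present. May be absent.
- reagent: Bystander: white reagent bottle, 68 mm across, about 150 mm tall, beyond the block. Origin at the centre of its underside.
- amber: Bystander: amber jar, 60 mm across, about 100 mm tall, beyond the block. Origin at the centre of its underside.
- crucible: Bystander: small white crucible, 44 mm across, 35 mm tall, beyond the block. Origin at the centre of its underside.
There are look-alikes about, which are no part of the job. Leave any turquoise look-alike of the new3 alone.

How it is judged:
On the way, in this order (a step that is already met when the one before it is completed fails the run):
1. the clamp lever is swung open, past upright (value of joint clamp above 1.6 rad), for 0.2 s.
2. with the lever open, all finished tubes stand in the green rack's cells and all new tubes in the block's cells (z of each of new0, new1, new2, new3 in the frame of block below 0.027 m and x of new0 in the frame of block between -0.015 and 0.015 m and y of new0 in the frame of block between -0.09 and 0.09 m and angle between each of new0, new1, new2, new3, done0, done1, done2's own z axis and vertical below 0.25 rad and x of new1 in the frame of block between -0.015 and 0.015 m and y of new1 in the frame of block between -0.09 and 0.09 m and x of new2 in the frame of block between -0.015 and 0.015 m and y of new2 in the frame of block between -0.09 and 0.09 m and x of new3 in the frame of block between -0.015 and 0.015 m and y of new3 in the frame of block between -0.09 and 0.09 m and z of each of done0, done1, done2 in the frame of stand below 0.022 m and x of done0 in the frame of stand between -0.015 and 0.015 m and y of done0 in the frame of stand between -0.066 and 0.066 m and x of done1 in the frame of stand between -0.015 and 0.015 m and y of done1 in the frame of stand between -0.066 and 0.066 m and x of done2 in the frame of stand between -0.015 and 0.015 m and y of done2 in the frame of stand between -0.066 and 0.066 m and value of joint clamp above 1 rad), for 0.2 s.
At the end, for the whole second after the job is handed in: The clamp lever is shut (within 0.07 rad of its stop); every blue-capped tube that is present stands fully down in a cell of the block and every orange-capped one in a cell of the green rack (underside within 7 mm of the cell floor, tilted less than 0.25 rad), all at rest (z of each of new0, new1, new2, new3 in the frame of block below 0.027 m and x of new0 in the frame of block between -0.015 and 0.015 m and y of new0 in the frame of block between -0.09 and 0.09 m and angle between each of new0, new1, new2, new3, done0, done1, done2's own z axis and vertical below 0.25 rad and x of new1 in the frame of block between -0.015 and 0.015 m and y of new1 in the frame of block between -0.09 and 0.09 m and x of new2 in the frame of block between -0.015 and 0.015 m and y of new2 in the frame of block between -0.09 and 0.09 m and x of new3 in the frame of block between -0.015 and 0.015 m and y of new3 in the frame of block between -0.09 and 0.09 m and z of each of done0, done1, done2 in the frame of stand below 0.022 m and x of done0 in the frame of stand between -0.015 and 0.015 m and y of done0 in the frame of stand between -0.066 and 0.066 m and x of done1 in the frame of stand between -0.015 and 0.015 m and y of done1 in the frame of stand between -0.066 and 0.066 m and x of done2 in the frame of stand between -0.015 and 0.015 m and y of done2 in the frame of stand between -0.066 and 0.066 m and linear speed of each of new0, new1, new2, new3, done0, done1, done2 below 0.02 m/s and value of joint clamp below 0.07 rad); the robot touches nothing.
It fails at once if the reagent bottle is moved more than 30 mm (distance of reagent from where it was at the start of the episode above 0.03 m).
It fails at once if the amber jar is moved more than 30 mm (distance of amber from where it was at the start of the episode above 0.03 m).
It fails at once if the crucible is moved more than 30 mm (distance of crucible from where it was at the start of the episode above 0.03 m).
Of new0, new1, new2, new3 only 3 to 4 are there at a start; the rules pass over those that are not, and their reading is None.
Of done0, done1, done2 only 1 to 3 are there at a start; the rules pass over those that are not, and their reading is None.
At some moment in a run one of carrier, stand may be knocked a few centimetres aside while the robot is not near it.
It also fails if it takes over 210 s, if anything falls off the work surface, if the arm or the gripper's body presses on something with over 40 N, if the wrist force passes 120 N, or if a joint passes its speed limit or range.

ROBOT

A 6-joint arm with a two-finger parallel gripper is mounted at the origin on the work surface. World frame = base frame: x ahead of the robot, y to its left, z up, the work surface at z = 0. Lengths are in m, angles in rad, forces in N, time in s.
With the tool pointing down it reaches from about 0.35 to 0.975 m from the base axis. Payload 4.9 kg.
Tool frame: the origin (TCP) lies on the mounting face of the last link; the fingertips stand 173 mm ahead of it and the grasp point (between the pads) lies 155 mm ahead of it; z points along the fingers, y is the direction in which the jaws open and shut (so a half turn about z gives the same grasp; the last joint's range is limited). The gripper opens to 85 mm and grips with 20 to 120 N. Pads are 22 mm wide; open, the fingers measure 114 mm over their backs; the gripper's body (76 mm by 85 mm) begins 54 mm behind the grasp point. The pads swing forward as they close: fully open they stand 13 mm farther back than shut.
Start: joints at [-1.262, 0.053, 1.613, -0, 1.476, -0.119], TCP at [0.259, -0.569, 0.405] pointing down, gripper open.
Joint ranges: [-3.01, 3.01], [-1.01, 2.22], [0.06, 2.58], [-1.02, 4.17], [0.09, 2.62], [-3.14, 3.14]. Speed limits (rad/s): [2.57, 2.57, 3.14, 3.14, 3.14, 3.14].

INTERFACE

Orientations are given as a rotation vector (axis times angle).
In Python, from station import ctrl gives the robot as it stands. The module is installed in compiled form; this text tells all that it offers.
- The arm moves only by the tool jog_arm, never from a script. Its argument "steps" is a list of rows, each a list of 2 entries, a list of its own where there are three numbers: the shift along the tool's x, y, z in cm, then the turn, a rotation vector about the tool's x, y, z in degrees. In form: [[[tx, ty, tz], [rx, ry, rz]], ...]. A call has 1 to 8 rows; each row shifts and turns the pose as measured when the row begins, along the tool's axes as they then stand; what a row does not reach is not made up. A row lasts 1/10 s, in which the tool goes at most 50 mm and 8.59 degrees, less where a joint would pass 70% of its speed; a pose out of reach is approached as far as the arm can. A call is refused whole if a number of a shift passes 5 or a number of a turn 8.59, either way. A call with a gripper value outside its range is refused whole. "fingers" is the gripper command: -1 is shut, 1 is fully open, values between are in proportion, set as the call begins (left out, the last holds). The fingers move at their own pace and stop on an object; "grip_force" is the grip in N (left out, the last holds). Time passes only in rows, so rows that do not move let the fingers close. It gives the time, the measured TCP pose, the force and the opening at its end, in the units of the state.
- ctrl.get_obs(): the state, without advancing time (a new reading comes with each control period).
- ctrl.get_image(name): name is "side" or "top" or "wrist"; returns the picture (480x640x3 uint8, red, green, blue); there is no depth.
- ctrl.camera_info(name): a dict with "K" (3x3 intrinsics, pixels), "camera_from_world" (4x4, takes a point from world to camera coordinates). Camera axes: x right, y up, looking along -z (the intrinsics and any distortion apply to the point x, -y, -z); pixel columns grow to the right and rows downward; lengths in m; the calibration is good to about 2 mm. A picture is of the moment at which its call begins: read the wrist's pose just before it. camera_info takes no time and is no camera call; for the wrist camera it gives the pose at the moment of the call.
- ctrl.finish_job(): hands the job in, once; it reports no verdict.
The state is a dict: "t": time; "q": joint angles; "dq": joint speeds; "effort": joint torques, N m; "tool_pos": TCP position; "tool_rot": TCP orientation; "contact_force": force on the tool from outside, world axes, zero at the start; "wrist_torque": the same for the moment, N m; "opening": finger opening in m.
Only numpy, scipy, OpenCV 4.12 (cv2) and the standard library are available. Lean on these libraries where they do the work, as an engineer would, in place of code of your own. Each camera call takes 0.05 s, during which the arm holds its last target.

## Working session

There is one attempt and no reset: what is moved stays moved. The work goes in short steps, Python scripts to look and compute and a tool call to move; the robot and the scene stay as the last step left them, time stands still between calls to the robot, and variables do not carry over. Pictures are saved under pics/ and viewed, and the job is handed in when it is done.

Besides the shell and the picture viewer there is one more tool, called after "Call:" as a command line: name --argument value ..., lists and objects as JSON in quotes. jog_arm: Moves the arm, as the interface text tells. Its arguments: {"type":"object","properties":{"steps":{"type":"array","items":{"type":"array"}},"fingers":{"type":"number"},"grip_force":{"type":"number"}},"required":["steps"]}

```bash
mkdir -p pics; ls; python3 - <<'E'
from station import ctrl
import cv2,numpy as np
o=ctrl.get_obs();print({k:np.round(v,3) for k,v in o.items()})
for n in("side","top","wrist"):
    im=ctrl.get_image(n);cv2.imwrite(f"pics/a_{n}.png",im[:,:,::-1])
    c=ctrl.camera_info(n);print(n,np.round(c["K"],1).tolist(),np.round(c["camera_from_world"],4).tolist(),[k for k in c])
E
```

```text
pics
{'t': np.float64(0.0), 'q': array([-1.262,  0.053,  1.614,  0.   ,  1.476, -0.119]), 'dq': array([-0.001, -0.   ,  0.002,  0.   , -0.   , -0.   ]), 'effort': array([ 1.0000e-03, -3.9368e+01, -3.7018e+01, -0.0000e+00,  7.0000e-03,
        0.0000e+00]), 'tool_pos': array([ 0.259, -0.568,  0.403]), 'tool_rot': array([-3.068, -0.666,  0.   ]), 'contact_force': array([-0.07 , -0.797,  0.771]), 'wrist_torque': array([-0.   , -0.006,  0.032]), 'opening': np.float64(0.085)}
side [[553.2, 0.0, 327.8], [0.0, 553.2, 243.3], [0.0, 0.0, 1.0]] [[-0.7333, -0.6797, 0.0169, 0.4242], [0.5063, -0.5293, 0.6808, -0.3272], [-0.4538, 0.5078, 0.7323, -1.2012], [0.0, 0.0, 0.0, 1.0]] ['K', 'camera_from_world']
top [[578.0, 0.0, 327.5], [0.0, 578.0, 235.6], [0.0, 0.0, 1.0]] [[0.0159, -0.9999, 0.0053, -0.0157], [0.9804, 0.0167, 0.1964, -0.5592], [-0.1965, 0.0021, 0.9805, -1.2722], [0.0, 0.0, 0.0, 1.0]] ['K', 'camera_from_world']
wrist [[342.2, 0.0, 322.8], [0.0, 342.2, 238.8], [0.0, 0.0, 1.0]] [[0.4141, -0.9102, -0.0018, -0.6237], [0.8705, 0.3965, -0.2916, 0.0367], [0.2662, 0.1192, 0.9565, -0.3806], [0.0, 0.0, 0.0, 1.0]] ['K', 'camera_from_world']
```

View pics/a_side.png

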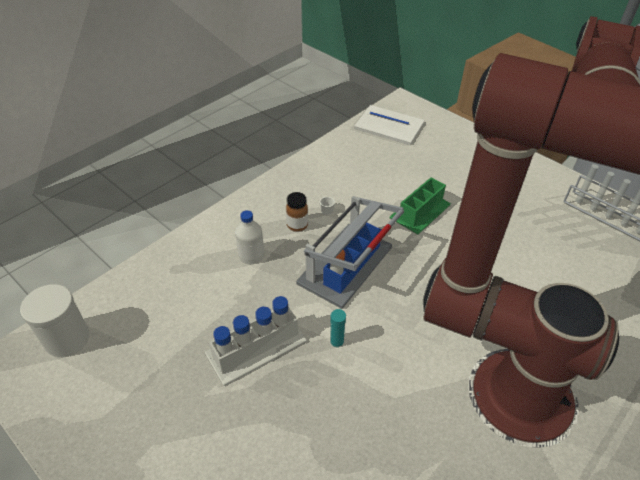

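View pics/a_top.png

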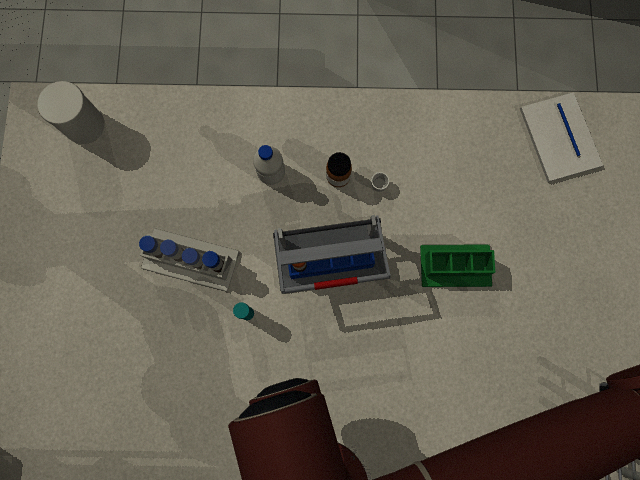

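View pics/a_wrist.png

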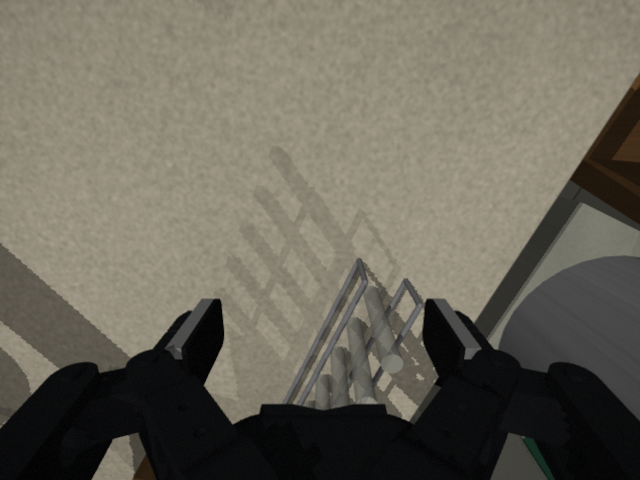

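```bash
cat > h.py <<'E'
import numpy as np,cv2
from station import ctrl
def cam(n):
    c=ctrl.camera_info(n);return np.array(c["K"]),np.array(c["camera_from_world"])
def ray(n,u,v,C=None):
    K,T=C or cam(n)
    d=np.array([(u-K[0,2])/K[0,0],-(v-K[1,2])/K[1,1],-1.]);R=T[:3,:3]
    return -R.T@T[:3,3],R.T@d
def onz(n,u,v,z,C=None):
    o,d=ray(n,u,v,C);return o+d*(z-o[2])/d[2]
def proj(n,p,C=None):
    K,T=C or cam(n);q=T[:3,:3]@np.array(p)+T[:3,3]
    return np.array([K[0,2]+K[0,0]*q[0]/-q[2],K[1,2]+K[1,1]*q[1]/q[2]])
def tri(r1,r2):
    A=[];b=[]
    for o,d in(r1,r2):
        d=d/np.linalg.norm(d);P=np.eye(3)-np.outer(d,d);A.append(P);b.append(P@o)
    return np.linalg.lstsq(np.vstack(A),np.hstack(b),rcond=None)[0]
def grab(n,f=None):
    im=ctrl.get_image(n)
    if f:cv2.imwrite("pics/"+f,im[:,:,::-1])
    return im
def blobs(im,lo,hi,amin=20):
    hsv=cv2.cvtColor(im,cv2.COLOR_RGB2HSV);m=cv2.inRange(hsv,np.array(lo),np.array(hi))
    n,l,s,c=cv2.connectedComponentsWithStats(m)
    return [(np.round(c[i],1).tolist(),s[i].tolist()) for i in range(1,n) if s[i][4]>=amin]
def crop(im,x0,y0,x1,y1,s,f):
    cv2.imwrite("pics/"+f,cv2.resize(im[y0:y1,x0:x1,::-1],None,fx=s,fy=s,interpolation=cv2.INTER_CUBIC))
E
python3 - <<'E'
import cv2
from h import *
t=cv2.imread("pics/a_top.png")[:,:,::-1];s=cv2.imread("pics/a_side.png")[:,:,::-1]
crop(t,120,200,520,340,2,"b_top.png");crop(s,200,170,460,390,3,"b_side.png")
for n,im in(("top",t),("side",s)):
    print(n,"blue",blobs(im,(105,120,40),(125,255,255)));print("red",blobs(im,(0,180,80),(4,255,255)),blobs(im,(174,180,80),(180,255,255)));print("orange",blobs(im,(5,150,60),(20,255,255)));print("green",blobs(im,(55,120,30),(75,255,255),200))
E
```

```text
top blue [([568.2, 129.1], [557, 103, 23, 53, 168]), ([264.9, 151.2], [258, 145, 14, 14, 145]), ([146.6, 243.0], [139, 236, 16, 15, 189]), ([167.5, 246.9], [160, 240, 16, 15, 180]), ([189.1, 255.2], [182, 248, 15, 15, 178]), ([209.7, 258.4], [202, 251, 16, 16, 196]), ([334.8, 263.5], [288, 253, 87, 24, 799])]
red [([335.5, 281.8], [314, 277, 43, 10, 177])] []
orange [([298.3, 264.0], [293, 263, 11, 3, 21])]
green [([456.3, 265.6], [420, 245, 75, 42, 2700])]
side blue [([388.9, 117.6], [371, 112, 37, 12, 45]), ([246.2, 216.0], [241, 211, 11, 11, 105]), ([360.0, 242.1], [344, 223, 37, 40, 636]), ([341.8, 275.4], [323, 244, 57, 49, 627]), ([280.1, 304.9], [273, 297, 15, 17, 210]), ([263.2, 315.5], [256, 307, 15, 18, 227]), ([241.0, 324.3], [233, 316, 16, 18, 232]), ([221.8, 335.3], [214, 326, 16, 19, 245])]
red [([379.5, 236.0], [370, 225, 20, 23, 102])] []
orange [([292.7, 211.4], [287, 207, 15, 10, 59]), ([341.0, 255.1], [337, 251, 8, 9, 41])]
green [([423.0, 205.7], [397, 178, 53, 55, 1549])]
```

View pics/b_top.png

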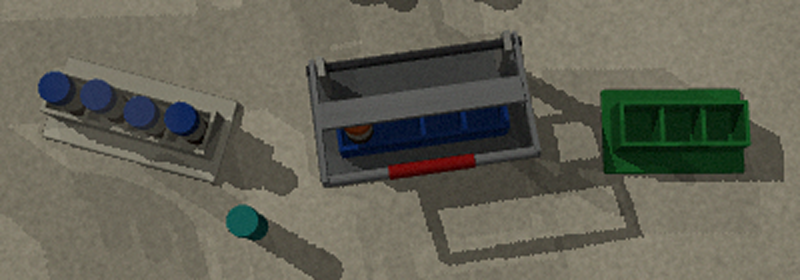

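View pics/b_side.png

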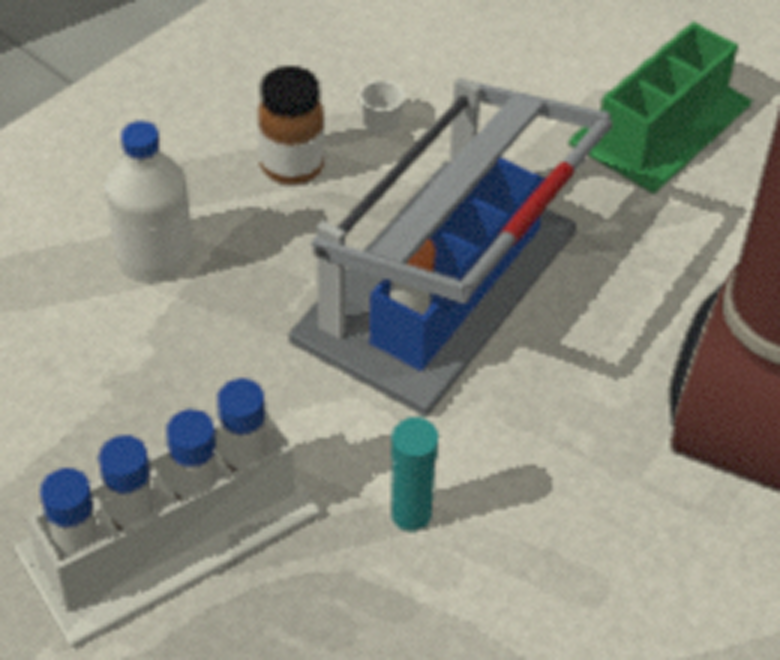

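```bash
python3 - <<'E'
from h import *
print("bar",tri(ray("top",335.5,281.8),ray("side",379.5,236.)))
for l in [("top",314.5,284),("top",356.5,279.5)]: print("sleeve end",onz(*l,0.14))
# caps
T=[(146.6,243),(167.5,246.9),(189.1,255.2),(209.7,258.4)]
S=[(221.8,335.3),(241,324.3),(263.2,315.5),(280.1,304.9)]
for a,b in zip(T,S):print("cap",tri(ray("top",*a),ray("side",*b)),onz("top",*a,0.115))
# green rim: outer corners (crop coords 2x, offset 120,200)
for u,v in [(611,101),(743,101),(749,146),(624,148)]:print("green rim",onz("top",120+u/2,200+v/2,0.07))
for u,v in [(601,90),(743,90),(743,173),(604,173)]:print("green foot",onz("top",120+u/2,200+v/2,0.01))
for u,v in [(343,156),(508,134)]:print("block front rim",onz("top",120+u/2,200+v/2,0.075))
for u,v in [(313,65),(517,38)]:print("posts",onz("top",120+u/2,200+v/2,0.125))
for u,v in [(243,106),(215,184),(43,136),(72,58)]:print("carrier foot",onz("top",120+u/2,200+v/2,0.01))
print("cyl teal",onz("top",243,311,.1))
E
```

```text
bar [ 0.44032861 -0.02464106  0.1592824 ]
sleeve end [0.43769724 0.01957204 0.14      ]
sleeve end [ 0.44871698 -0.06909612  0.14      ]
cap [0.52445251 0.38933998 0.11003141] [0.52424254 0.3882643  0.115     ]
cap [0.51663814 0.34316862 0.10948687] [0.51637276 0.34211249 0.115     ]
cap [0.49918991 0.29492485 0.10927416] [0.49884924 0.29393383 0.115     ]
cap [0.49315399 0.24980795 0.10893916] [0.49256464 0.24880189 0.115     ]
green rim [ 0.52583858 -0.22854645  0.07      ]
green rim [ 0.52835757 -0.37803736  0.07      ]
green rim [ 0.47715921 -0.38273948  0.07      ]
green rim [ 0.47256169 -0.24221149  0.07      ]
green foot [ 0.54947522 -0.22738991  0.01      ]
green foot [ 0.55232543 -0.39601367  0.01      ]
green foot [ 0.45354344 -0.39207703  0.01      ]
green foot [ 0.45085639 -0.22935118  0.01      ]
block front rim [0.45769501 0.07234282 0.075     ]
block front rim [ 0.48550728 -0.11161034  0.075     ]
posts [0.55041082 0.10480098 0.125     ]
posts [ 0.58435224 -0.11723787  0.125     ]
carrier foot [0.52311646 0.19586976 0.01      ]
carrier foot [0.43052314 0.22429638 0.01      ]
carrier foot [0.4835068  0.42872346 0.01      ]
carrier foot [0.57753989 0.40168807 0.01      ]
cyl teal [0.38122381 0.17357031 0.1       ]
```

```bash
cat >> h.py <<'E'
from scipy.spatial.transform import Rotation as Rn
def tool():
    o=ctrl.get_obs();return np.array(o["tool_pos"]),Rn.from_rotvec(o["tool_rot"]),o
def plan(p,jaw,flip=0,L=0.155):
    """target grasp point p, jaw (tool y) direction angle in world xy (mod pi)"""
    tp,R,o=tool();p=np.array(p,float)
    a=jaw+flip*np.pi; y=np.array([np.cos(a),np.sin(a),0]);z=np.array([0,0,-1.]);x=np.cross(y,z)
    G=Rn.from_matrix(np.c_[x,y,z]);d=(R.inv()*G).as_rotvec(degrees=True)
    tgt=p+np.array([0,0,L])
    print("turn deg",np.round(d,2),"shift cm after turn",np.round(G.inv().apply(tgt-tp)*100,2),"before",np.round(R.inv().apply(tgt-tp)*100,2),"t",round(float(o["t"]),1),"q6",round(float(o["q"][5]),2),"F",np.round(o["contact_force"],1),"open",round(float(o["opening"]),4))
E
python3 - <<'E'
from h import *
plan([0.42,-0.03,0.3],0.148);plan([0.42,-0.03,0.3],0.148,1)
E
```

```text
turn deg [-7.000e-02 -7.000e-02 -7.397e+01] shift cm after turn [50.89 23.84 -5.12] before [ 36.97 -42.33  -5.05] t 0.1 q6 -0.12 F [ 0.1  0.1 -0.6] open 0.0852
turn deg [-7.0000e-02  7.0000e-02  1.0603e+02] shift cm after turn [-50.89 -23.84  -5.12] before [ 36.97 -42.33  -5.05] t 0.1 q6 -0.12 F [ 0.1  0.1 -0.6] open 0.0852
```

Call:
jog_arm --steps '[[[0, 0, -2], [0, 0, -8.5]], [[0, 0, -2], [0, 0, -8.5]], [[0, 0, -1], [0, 0, -8.5]], [[0, 0, 0], [0, 0, -8.5]], [[0, 0, 0], [0, 0, -8.5]], [[0, 0, 0], [0, 0, -8.5]], [[0, 0, 0], [0, 0, -8.5]], [[0, 0, 0], [0, 0, -8.5]]]' --fingers 1

```text
t: 0.95
tool_pos: [0.2591, -0.568, 0.4512]
tool_rot: [-2.147, -2.283, -0.007]
contact_force: [0.0, 0.9, -0.2]
opening: 0.0855
```

```bash
python3 - <<'E'
from h import *
plan([0.42,-0.03,0.3],0.148)
E
```

```text
turn deg [-0.1  -0.52 -4.97] shift cm after turn [50.83 23.85 -0.38] before [5.271e+01 1.936e+01 5.000e-02] t 0.9 q6 -1.32 F [ 0.   0.9 -0.2] open 0.0855
```

Call:
jog_arm --steps '[[[0, 0, 0], [0, -0.5, -5]], [[4.6, 2.2, 0], [0, 0, 0]], [[4.6, 2.2, 0], [0, 0, 0]], [[4.6, 2.2, 0], [0, 0, 0]], [[4.6, 2.2, 0], [0, 0, 0]], [[4.6, 2.2, 0], [0, 0, 0]], [[4.6, 2.2, 0], [0, 0, 0]], [[4.6, 2.2, 0], [0, 0, 0]]]'

```text
t: 1.75
tool_pos: [0.3589, -0.2323, 0.4459]
tool_rot: [-2.05, -2.369, -0.004]
contact_force: [-0.0, 1.0, -0.4]
opening: 0.0855
```

```bash
python3 - <<'E'
from h import *
plan([0.42,-0.03,0.3],0.148)
E
```

```text
turn deg [-0.2  -0.46 -0.22] shift cm after turn [19.1   9.03 -0.91] before [19.15  8.95 -0.79] t 1.8 q6 -0.89 F [-0.   1.  -0.4] open 0.0855
```

Call:
jog_arm --steps '[[[4.8, 2.3, -1], [0, 0, 0]], [[4.8, 2.3, 0], [0, 0, 0]], [[4.8, 2.3, 0], [0, 0, 0]], [[4.5, 2.2, 0], [0, 0, 0]], [[0, 0, 0], [0, 0, 0]]]'

```text
t: 2.25
tool_pos: [0.4167, -0.0368, 0.4556]
tool_rot: [-2.043, -2.377, -0.009]
contact_force: [-0.7, -0.4, 0.2]
opening: 0.0856
```

```bash
python3 - <<'E'
from h import *
plan([0.42,-0.03,0.3],0.148)
im=grab("wrist","c_w.png")
np.savez("c_w.npz",K=cam("wrist")[0],T=cam("wrist")[1])
grab("top","c_t.png");grab("side","c_s.png")
E
```

```text
turn deg [-0.04 -0.52  0.18] shift cm after turn [0.62 0.43 0.06] before [0.62 0.43 0.07] t 2.2 q6 -0.42 F [-0.7 -0.4  0.2] open 0.0856
```

View pics/c_w.png

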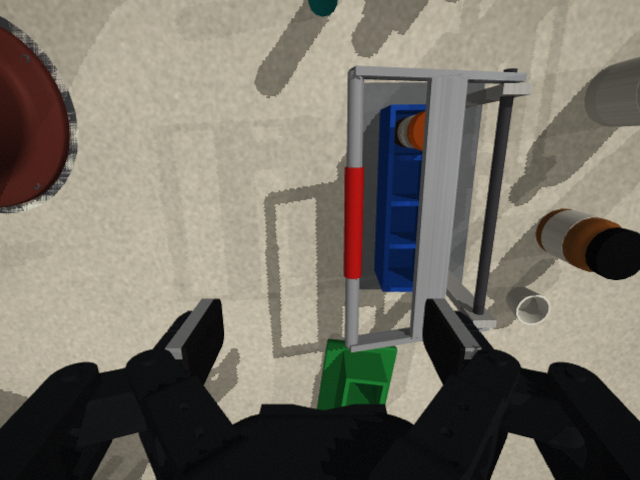

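```bash
cat > m.py <<'E'
from h import *
def triN(rs):
    A=[];b=[]
    for o,d in rs:
        d=d/np.linalg.norm(d);P=np.eye(3)-np.outer(d,d);A.append(P);b.append(P@o)
    x=np.linalg.lstsq(np.vstack(A),np.hstack(b),rcond=None)[0]
    return x,[round(float(np.linalg.norm((np.eye(3)-np.outer(d,d)/(d@d))@(x-o)))*1000,1) for o,d in rs]
E
python3 - <<'E'
from m import *
z=np.load("c_w.npz");C=(z["K"],z["T"])
w=cv2.imread("pics/c_w.png")[:,:,::-1];t=cv2.imread("pics/c_t.png")[:,:,::-1];s=cv2.imread("pics/c_s.png")[:,:,::-1]
print(blobs(w,(0,180,80),(4,255,255)));rt=blobs(t,(0,180,80),(4,255,255));rs=blobs(s,(0,180,80),(4,255,255));print(rt,rs)
rw=blobs(w,(0,180,80),(4,255,255))[-1]
print("bar",triN([ray("wrist",*rw[0],C),ray("top",335.5,281.8),ray("side",379.5,236)]))
print("bar wt",triN([ray("wrist",*rw[0],C),ray("top",335.5,281.8)]))
a,b=onz("wrist",354,168,.155,C),onz("wrist",352,277,.155,C);print(a,b,np.arctan2(*(b-a)[:2]))
for u,v in[(511,70),(481,312)]:print("hinge rod",onz("wrist",u,v,.125,C))
for u,v in[(384,105),(377,290)]:print("block front rim",onz("wrist",u,v,.080,C))
print("orange",onz("wrist",415,131,.12,C))
crop(w,320,40,560,420,2,"c_w2.png")
E
```

```text
[([353.3, 221.3], [344, 167, 20, 112, 1959])]
[] [([379.4, 236.2], [370, 225, 20, 24, 109])]
bar (array([ 0.43987914, -0.02446907,  0.15960309]), [0.7, 0.9, 0.3])
bar wt (array([ 0.43999234, -0.02440464,  0.15957314]), [0.8, 0.8])
[0.43298588 0.01664392 0.155     ] [ 0.44710789 -0.07379984  0.155     ] 2.986702025588681
hinge rod [0.54691187 0.1089214  0.125     ]
hinge rod [ 0.58297063 -0.10376591  0.125     ]
block front rim [0.45843025 0.07313825 0.08      ]
block front rim [ 0.48846756 -0.11534027  0.08      ]
orange [0.48259124 0.05237349 0.12      ]
```

View pics/c_w2.png

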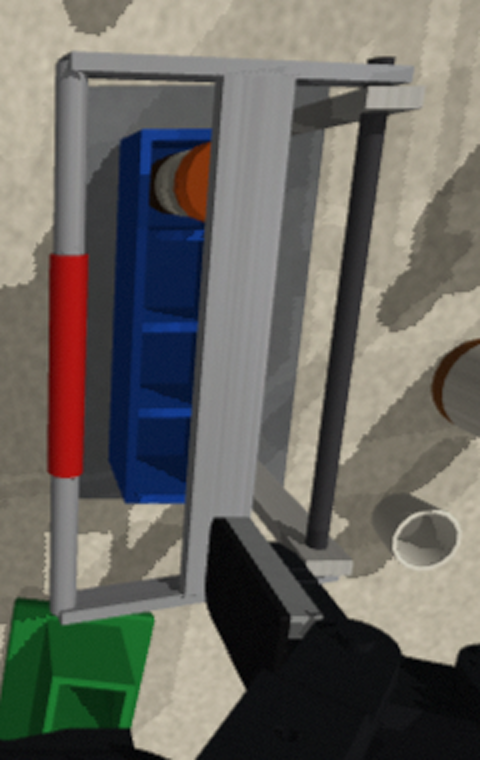

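```bash
python3 - <<'E'
from h import *
plan([0.440,-0.0245,0.1595],0.158)
E
```

```text
turn deg [-0.1  -0.4  -0.87] shift cm after turn [ 1.29  2.62 14.1 ] before [ 1.23  2.63 14.1 ] t 2.4 q6 -0.42 F [-0.1  0.4 -0.4] open 0.0854
```

Call:
jog_arm --steps '[[[1.3, 2.6, 0], [0, -0.4, -0.9]], [[0, 0, 3], [0, 0, 0]], [[0, 0, 3], [0, 0, 0]], [[0, 0, 2], [0, 0, 0]], [[0, 0, 0], [0, 0, 0]]]' --fingers -0.05 --grip_force 30

```text
t: 2.9
tool_pos: [0.4402, -0.0336, 0.3738]
tool_rot: [2.057, 2.372, -0.004]
contact_force: [-0.9, 0.4, -0.0]
opening: 0.0407
```

```bash
python3 - <<'E'
from h import *
plan([0.440,-0.0245,0.1595],0.158)
grab("wrist","d_w.png")
E
```

```text
turn deg [-0.03  0.18 -0.92] shift cm after turn [0.9  0.13 5.93] before [0.92 0.12 5.93] t 2.9 q6 -0.39 F [-0.9  0.4 -0. ] open 0.0407
```

View pics/d_w.png

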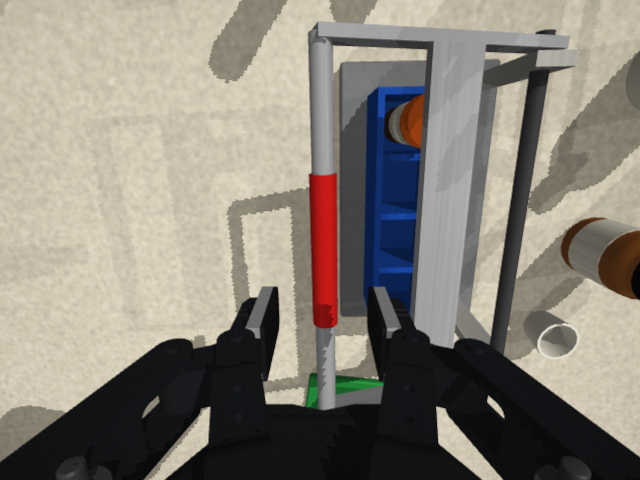

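Call:
jog_arm --steps '[[[0.9, 0.1, 0], [0, 0, -0.9]], [[0, 0, 2.5], [0, 0, 0]], [[0, 0, 2.5], [0, 0, 0]], [[0, 0, 0.9], [0, 0, 0]], [[0, 0, 0], [0, 0, 0]]]'

```text
t: 3.45
tool_pos: [0.4428, -0.0271, 0.3239]
tool_rot: [2.033, 2.373, 0.009]
contact_force: [0.0, -0.1, -0.9]
opening: 0.0405
```

```bash
python3 - <<'E'
from h import *
plan([0.440,-0.0245,0.1595],0.158)
grab("side","d_s.png")
E
```

```text
turn deg [ 0.87  0.53 -0.24] shift cm after turn [ 0.3  -0.24  0.94] before [ 0.31 -0.25  0.94] t 3.5 q6 -0.38 F [ 0.  -0.1 -0.9] open 0.0405
```

Call:
jog_arm --steps '[[[0.3, -0.2, 0.8], [0.8, 0.5, 0]], [[0, 0, 0], [0, 0, 0]]]'

```text
t: 3.7
tool_pos: [0.4414, -0.0245, 0.319]
tool_rot: [2.041, 2.382, 0.005]
contact_force: [0.1, -0.5, -0.3]
opening: 0.0405
```

```bash
python3 - <<'E'
from h import *
plan([0.440,-0.0245,0.1595],0.158)
plan([0.440,-0.0245,0.1595],0.158)
E
```

```text
turn deg [ 0.31  0.1  -0.24] shift cm after turn [ 0.02 -0.14  0.45] before [ 0.02 -0.14  0.45] t 3.7 q6 -0.38 F [ 0.1 -0.5 -0.3] open 0.0405
turn deg [ 0.31  0.1  -0.24] shift cm after turn [ 0.02 -0.14  0.45] before [ 0.02 -0.14  0.45] t 3.7 q6 -0.38 F [ 0.1 -0.5 -0.3] open 0.0405
```

Close on the bar.

Call:
jog_arm --steps '[[[0, -0.1, 0.5], [0, 0, 0]], [[0, 0, 0], [0, 0, 0]]]'

```text
t: 3.9
tool_pos: [0.4408, -0.0246, 0.3151]
tool_rot: [2.039, 2.381, 0.006]
contact_force: [-0.7, -0.5, -0.6]
opening: 0.0412
```

Call:
jog_arm --steps '[[[0, 0, 0], [0, 0, 0]], [[0, 0, 0], [0, 0, 0]], [[0, 0, 0], [0, 0, 0]], [[0, 0, 0], [0, 0, 0]], [[0, 0, 0], [0, 0, 0]]]' --fingers -1 --grip_force 30

```text
t: 4.4
tool_pos: [0.4394, -0.0248, 0.3146]
tool_rot: [2.042, 2.386, -0.005]
contact_force: [-0.8, -0.1, 0.6]
opening: 0.0137
```

```bash
python3 - <<'E'
from h import *
plan([0.440,-0.0245,0.1595],0.158)
th=np.arange(.25,2.1,.15)
th0=.265
for a in th: print(round(a,2),"dy(fwd cm)",round(-13*(np.cos(a)-np.cos(th0)),2),"up",round(13*(np.sin(a)-np.sin(th0)),2))
E
```

```text
turn deg [-0.1   0.15 -0.18] shift cm after turn [0.02 0.06 0.01] before [0.02 0.06 0.01] t 4.4 q6 -0.38 F [-0.8 -0.1  0.6] open 0.0137
0.25 dy(fwd cm) -0.05 up -0.19
0.4 dy(fwd cm) 0.57 up 1.66
0.55 dy(fwd cm) 1.46 up 3.39
0.7 dy(fwd cm) 2.6 up 4.97
0.85 dy(fwd cm) 3.97 up 6.36
1.0 dy(fwd cm) 5.52 up 7.53
1.15 dy(fwd cm) 7.24 up 8.46
1.3 dy(fwd cm) 9.07 up 9.12
1.45 dy(fwd cm) 10.98 up 9.5
1.6 dy(fwd cm) 12.93 up 9.59
1.75 dy(fwd cm) 14.86 up 9.39
1.9 dy(fwd cm) 16.75 up 8.9
2.05 dy(fwd cm) 18.54 up 8.13
```

Call:
jog_arm --steps '[[[0, 0.6, -1.7], [0, 0, 0]], [[0, 0.9, -1.7], [0, 0, 0]], [[0, 1.1, -1.6], [0, 0, 0]], [[0, 0, 0], [0, 0, 0]]]'

```text
t: 4.8
tool_pos: [0.4642, -0.0209, 0.3645]
tool_rot: [-2.036, -2.378, 0.025]
contact_force: [3.4, 0.8, -2.7]
opening: 0.0136
```

```bash
cat > arc.py <<'E'
from h import *
import sys
# hinge est
ux=np.array([np.cos(.158),np.sin(.158),0]);H=np.array([.5638,-.0048,.125])
tp,R,o=tool();g=tp+R.apply([0,0,.155]);d=g-H
a=np.arctan2(d[2],-(d@ux));print("angle",a,"r",np.hypot(d[2],d@ux),"F",o["contact_force"],"open",o["opening"])
for b in map(float,sys.argv[1:]):
    p=H-.13*np.cos(b)*ux+[0,0,.13*np.sin(b)];plan(p,.158)
E
python3 arc.py .7 .85 1 1.15 1.3
```

```text
angle 0.6831519893674486 r 0.13393710381233567 F [ 3.43832178  0.76456735 -2.74514781] open 0.013573225094554026
turn deg [-1.11  0.12 -0.2 ] shift cm after turn [0.03 0.15 0.08] before [0.03 0.15 0.07] t 4.8 q6 -0.36 F [ 3.4  0.8 -2.7] open 0.0136
turn deg [-1.11  0.12 -0.2 ] shift cm after turn [ 0.03  1.51 -1.31] before [ 0.03  1.48 -1.34] t 4.8 q6 -0.36 F [ 3.4  0.8 -2.7] open 0.0136
turn deg [-1.11  0.12 -0.2 ] shift cm after turn [ 0.03  3.06 -2.49] before [ 0.03  3.02 -2.55] t 4.8 q6 -0.36 F [ 3.4  0.8 -2.7] open 0.0136
turn deg [-1.11  0.12 -0.2 ] shift cm after turn [ 0.03  4.78 -3.41] before [ 0.04  4.71 -3.51] t 4.8 q6 -0.36 F [ 3.4  0.8 -2.7] open 0.0136
turn deg [-1.11  0.12 -0.2 ] shift cm after turn [ 0.03  6.61 -4.07] before [ 0.04  6.53 -4.2 ] t 4.8 q6 -0.36 F [ 3.4  0.8 -2.7] open 0.0136
```

Works well. Continue along the arc.

Call:
jog_arm --steps '[[[0, 1.5, -1.3], [-1, 0, 0]], [[0, 1.6, -1.2], [0, 0, 0]], [[0, 1.7, -0.9], [0, 0, 0]], [[0, 1.8, -0.7], [0, 0, 0]], [[0, 0, 0], [0, 0, 0]]]'

```text
t: 5.3
tool_pos: [0.5257, -0.0111, 0.411]
tool_rot: [-2.025, -2.364, 0.057]
contact_force: [4.3, -0.5, -10.8]
opening: 0.0133
```

```bash
python3 arc.py 1.3 1.45 1.6 1.75 1.9 2.05
```

```text
angle 1.2347375248522596 r 0.13898342888877108 F [  4.26847759  -0.51742104 -10.82950101] open 0.01333479494634713
turn deg [-2.65  0.14 -0.22] shift cm after turn [0.02 0.39 0.58] before [0.03 0.42 0.56] t 5.3 q6 -0.31 F [  4.3  -0.5 -10.8] open 0.0133
turn deg [-2.65  0.14 -0.22] shift cm after turn [0.02 2.3  0.2 ] before [0.03 2.31 0.09] t 5.3 q6 -0.31 F [  4.3  -0.5 -10.8] open 0.0133
turn deg [-2.65  0.14 -0.22] shift cm after turn [0.02 4.25 0.11] before [ 0.04  4.25 -0.09] t 5.3 q6 -0.31 F [  4.3  -0.5 -10.8] open 0.0133
turn deg [-2.65  0.14 -0.22] shift cm after turn [0.02 6.18 0.31] before [0.05 6.19 0.03] t 5.3 q6 -0.31 F [  4.3  -0.5 -10.8] open 0.0133
turn deg [-2.65  0.14 -0.22] shift cm after turn [0.02 8.07 0.8 ] before [0.06 8.1  0.43] t 5.3 q6 -0.31 F [  4.3  -0.5 -10.8] open 0.0133
turn deg [-2.65  0.14 -0.22] shift cm after turn [0.02 9.86 1.57] before [0.07 9.92 1.11] t 5.3 q6 -0.31 F [  4.3  -0.5 -10.8] open 0.0133
```

Call:
jog_arm --steps '[[[0, 0.9, 0.4], [-1.5, 0, 0]], [[0, 1.6, 0.1], [-1, 0, 0]], [[0, 1.9, 0], [0, 0, 0]], [[0, 1.9, 0.2], [0, 0, 0]], [[0, 0, 0], [0, 0, 0]]]'

```text
t: 5.8
tool_pos: [0.5868, -0.001, 0.4176]
tool_rot: [2.04, 2.384, -0.005]
contact_force: [1.5, -0.4, -2.3]
opening: 0.0138
```

```bash
python3 arc.py  1.75 1.9 2.05 2.1
```

```text
angle 1.7389187927176553 r 0.13952716082620337 F [ 1.53381813 -0.36962045 -2.29508426] open 0.013812256759276482
turn deg [ 0.    0.26 -0.16] shift cm after turn [-0.02 -0.02  0.96] before [-0.01 -0.02  0.96] t 5.8 q6 -0.28 F [ 1.5 -0.4 -2.3] open 0.0138
turn deg [ 0.    0.26 -0.16] shift cm after turn [-0.02  1.87  1.45] before [-0.01  1.87  1.45] t 5.8 q6 -0.28 F [ 1.5 -0.4 -2.3] open 0.0138
turn deg [ 0.    0.26 -0.16] shift cm after turn [-0.02  3.66  2.22] before [0.   3.66 2.22] t 5.8 q6 -0.28 F [ 1.5 -0.4 -2.3] open 0.0138
turn deg [ 0.    0.26 -0.16] shift cm after turn [-0.02  4.23  2.53] before [0.01 4.23 2.53] t 5.8 q6 -0.28 F [ 1.5 -0.4 -2.3] open 0.0138
```

Call:
jog_arm --steps '[[[0, 1, 0.4], [0, 0, 0]], [[0, 1, 0.5], [0, 0, 0]], [[0, 1, 0.5], [0, 0, 0]], [[0, 0.5, 0.4], [0, 0, 0]], [[0, 0, 0], [0, 0, 0]]]'

```text
t: 6.3
tool_pos: [0.6214, 0.0046, 0.4034]
tool_rot: [2.038, 2.382, 0.0]
contact_force: [0.9, 0.3, -0.2]
opening: 0.0134
```

```bash
python3 arc.py  2.05 2.1; python3 - <<'E'
from h import *
grab("side","e_s.png")
E
```

```text
angle 2.017155428904742 r 0.1367822444858649 F [ 0.91468541  0.33128639 -0.19909658] open 0.013384841679646967
turn deg [ 0.26  0.28 -0.16] shift cm after turn [-0.02  0.16  0.8 ] before [-0.02  0.16  0.8 ] t 6.3 q6 -0.27 F [ 0.9  0.3 -0.2] open 0.0134
turn deg [ 0.26  0.28 -0.16] shift cm after turn [-0.02  0.73  1.12] before [-0.02  0.72  1.12] t 6.3 q6 -0.27 F [ 0.9  0.3 -0.2] open 0.0134
```

View pics/e_s.png

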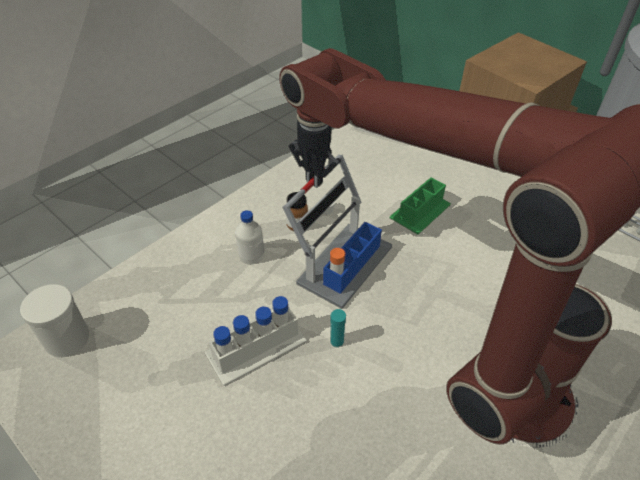

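Call:
jog_arm --steps '[[[0, 0, 0], [0, 0, 0]], [[0, 0, 0], [0, 0, 0]], [[0, 0, -3], [0, 0, 0]], [[0, 0, -3], [0, 0, 0]], [[0, -4, 0], [0, 0, 0]], [[0, -4, 0], [0, 0, 0]], [[0, -4, 0], [0, 0, 0]], [[0, -4, 0], [0, 0, 0]]]' --fingers 0.1

```text
t: 7.15
tool_pos: [0.4598, -0.0207, 0.4598]
tool_rot: [2.041, 2.386, -0.006]
contact_force: [-0.5, 0.6, 0.8]
opening: 0.0466
```

Call:
jog_arm --steps '[[[-3, -4, 0], [0, 0, 0]], [[-3, -4, 0], [0, 0, 0]], [[-3, 0, 0], [0, 0, 0]], [[0, 0, 0], [0, 0, 0]]]'

```text
t: 7.55
tool_pos: [0.3881, -0.1219, 0.4594]
tool_rot: [2.037, 2.384, -0.006]
contact_force: [-0.5, -0.2, -0.4]
opening: 0.047
```

```bash
cat > look.py <<'E'
import sys
from h import *
p=sys.argv[1]
C=cam("wrist");np.savez("w_%s.npz"%p,K=C[0],T=C[1])
for n in ("wrist","top","side"):grab(n,f"{p}_{n}.png")
o=ctrl.get_obs();print(o["t"],o["tool_pos"])
E
python3 look.py f
```

```text
7.7 [ 0.38909491 -0.11975321  0.45947338]
```

View pics/f_wrist.png

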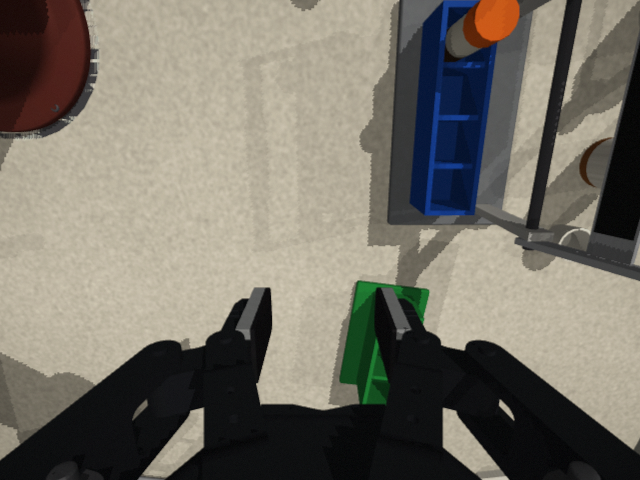

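View pics/f_top.png

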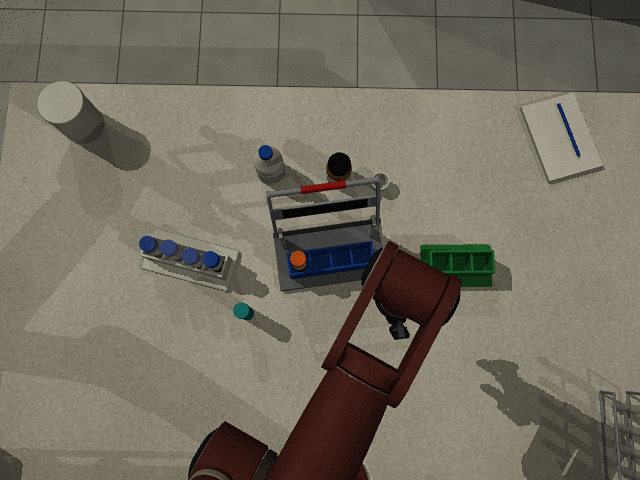

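```bash
python3 - <<'E'
from m import *
t=cv2.imread("pics/f_top.png")[:,:,::-1];s=cv2.imread("pics/f_side.png")[:,:,::-1]
print(blobs(t,(5,150,60),(20,255,255)),blobs(s,(5,150,60),(20,255,255)))
crop(t,260,220,400,300,5,"f_t2.png")
crop(t,410,235,510,300,7,"f_t3.png")
z=np.load("w_f.npz");C=(z["K"],z["T"])
for q in[(427,214),(474,213)]:print(onz("wrist",*q,.08,C))
E
```

```text
[([297.7, 258.5], [290, 250, 16, 18, 218]), ([377.4, 272.7], [373, 265, 11, 19, 31]), ([402.3, 279.9], [396, 275, 13, 12, 29]), ([427.0, 290.9], [421, 285, 14, 13, 39]), ([353.9, 315.3], [349, 310, 11, 11, 29]), ([436.6, 317.4], [434, 313, 7, 10, 20]), ([347.9, 325.0], [343, 320, 9, 10, 25]), ([338.0, 347.5], [334, 344, 10, 9, 31]), ([419.0, 352.6], [417, 346, 6, 13, 22]), ([356.0, 355.5], [352, 350, 9, 12, 32]), ([357.0, 369.1], [348, 365, 20, 10, 50]), ([344.7, 385.9], [335, 373, 22, 25, 135]), ([334.5, 401.3], [329, 391, 12, 19, 67]), ([344.7, 402.6], [342, 397, 7, 12, 21]), ([329.5, 418.3], [316, 407, 29, 22, 171]), ([313.8, 428.6], [309, 423, 10, 12, 30]), ([307.3, 456.2], [287, 430, 41, 50, 358])] [([295.7, 212.2], [292, 209, 9, 8, 30]), ([337.2, 255.5], [331, 248, 14, 16, 190])]
[ 0.49786543 -0.11189136  0.08      ]
[ 0.54611324 -0.10323643  0.08      ]
```

View pics/f_t2.png

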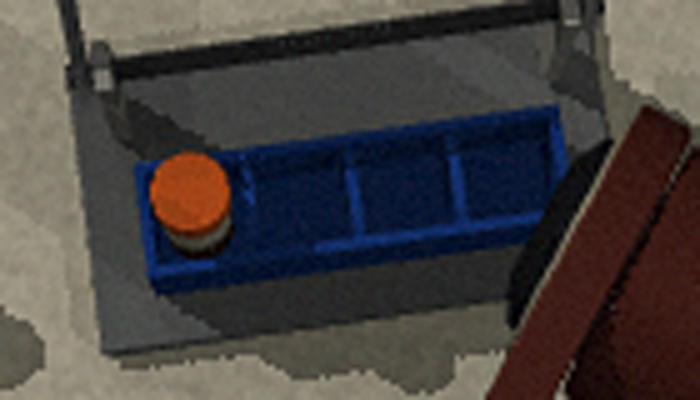

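View pics/f_t3.png

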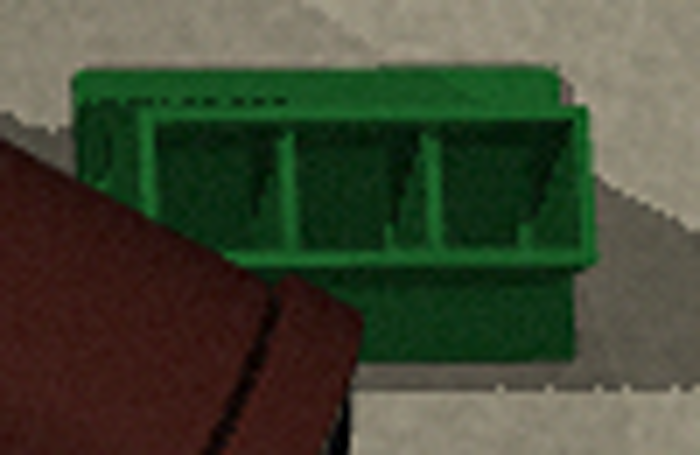

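```bash
python3 - <<'E'
from m import *
for q in[(137,167),(557,107),(153,272)]:print("blk",onz("top",260+q[0]/5,220+q[1]/5,.08))
for q in[(140,107),(587,107),(595,263),(150,258)]:print("grn",onz("top",410+q[0]/7,235+q[1]/7,.07))
for q in[(74,70),(560,67),(575,360)]:print("grn foot",onz("top",410+q[0]/7,235+q[1]/7,.01))
print("orange",triN([ray("top",297.7,258.5),ray("side",337.2,255.5)]), onz("top",297.5,258,.125))
E
```

```text
blk [0.51226665 0.0827817  0.08      ]
blk [ 0.54280483 -0.10533004  0.08      ]
blk [0.46508238 0.07427283 0.08      ]
grn [ 0.52650228 -0.23874245  0.07      ]
grn [ 0.52894012 -0.38339976  0.07      ]
grn [ 0.47814793 -0.38390382  0.07      ]
grn [ 0.47738528 -0.2410223   0.07      ]
grn foot [ 0.54947808 -0.22755944  0.01      ]
grn foot [ 0.55330007 -0.39248959  0.01      ]
grn foot [ 0.45373593 -0.39358989  0.01      ]
orange (array([0.49616286, 0.05800009, 0.11391238]), [0.5, 0.5]) [0.49504803 0.05766367 0.125     ]
```

```bash
python3 - <<'E'
from h import *
plan([0.495,0.0565,0.21],0.161)
E
```

```text
turn deg [0.02 0.28 0.01] shift cm after turn [15.7  13.28  9.45] before [15.74 13.28  9.38] t 7.7 q6 -0.64 F [ 0.4  0.7 -0.3] open 0.0471
```

Call:
jog_arm --steps '[[[4, 3.3, 0], [0, 0, 0]], [[4, 3.3, 0], [0, 0, 0]], [[4, 3.3, 2], [0, 0, 0]], [[3.7, 3.3, 3], [0, 0, 0]], [[0, 0, 3], [0, 0, 0]], [[0, 0, 0], [0, 0, 0]]]' --fingers 0.4

```text
t: 8.3
tool_pos: [0.4909, 0.053, 0.3838]
tool_rot: [2.027, 2.392, -0.002]
contact_force: [-0.2, -0.0, 0.4]
opening: 0.06
```

```bash
python3 - <<'E'
from h import *
plan([0.495,0.0565,0.113],0.161)
grab("wrist","g_w.png")
E
```

```text
turn deg [0.18 0.33 0.2 ] shift cm after turn [ 0.28  0.46 11.58] before [ 0.35  0.42 11.58] t 8.3 q6 -0.21 F [-0.2 -0.   0.4] open 0.06
```

View pics/g_w.png

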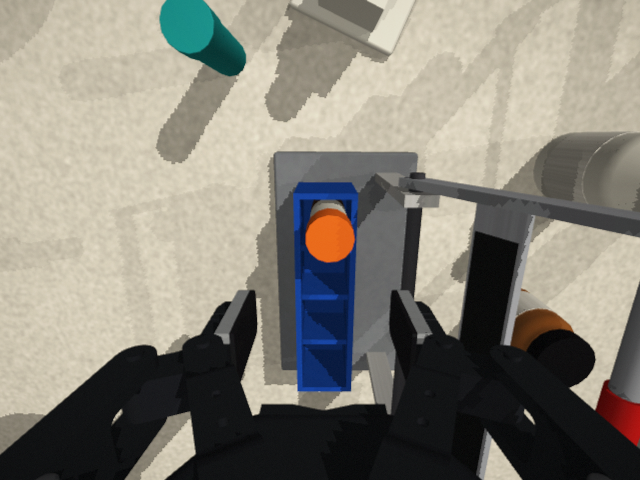

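Call:
jog_arm --steps '[[[0.3, 0.45, 0], [0, 0, 0]], [[0, 0, 3.5], [0, 0, 0]], [[0, 0, 3.5], [0, 0, 0]], [[0, 0, 2.5], [0, 0, 0]], [[0, 0, 0], [0, 0, 0]]]'

```text
t: 8.85
tool_pos: [0.5009, 0.0555, 0.3012]
tool_rot: [2.019, 2.374, 0.023]
contact_force: [-1.1, -0.4, 0.2]
opening: 0.0595
```

```bash
python3 - <<'E'
from h import *
plan([0.495,0.0565,0.113],0.161)
E
```

```text
turn deg [1.55 0.54 0.01] shift cm after turn [ 0.19 -0.56  3.32] before [ 0.22 -0.65  3.3 ] t 8.8 q6 -0.2 F [-1.1 -0.4  0.2] open 0.0595
```

Call:
jog_arm --steps '[[[0.2, -0.6, 0], [1.5, 0.5, 0]], [[0, 0, 1.2], [0, 0, 0]], [[0, 0, 1.2], [0, 0, 0]], [[0, 0, 0.9], [0, 0, 0]], [[0, 0, 0], [0, 0, 0]]]'

```text
t: 9.35
tool_pos: [0.4971, 0.0557, 0.274]
tool_rot: [2.032, 2.384, 0.011]
contact_force: [-0.3, -0.2, -0.8]
opening: 0.0598
```

```bash
python3 - <<'E'
from h import *
plan([0.495,0.0565,0.113],0.161)
E
```

```text
turn deg [ 0.66  0.13 -0.11] shift cm after turn [ 0.11 -0.19  0.6 ] before [ 0.11 -0.2   0.6 ] t 9.3 q6 -0.2 F [-0.3 -0.2 -0.8] open 0.0598
```

Call:
jog_arm --steps '[[[0.1, -0.2, 0.6], [0.6, 0, 0]], [[0, 0, 0], [0, 0, 0]]]'

```text
t: 9.55
tool_pos: [0.4949, 0.0564, 0.2675]
tool_rot: [2.037, 2.389, -0.002]
contact_force: [0.1, 0.0, 0.2]
opening: 0.0596
```

Call:
jog_arm --steps '[[[0, 0, 0], [0, 0, 0]], [[0, 0, 0], [0, 0, 0]], [[0, 0, 0], [0, 0, 0]], [[0, 0, 0], [0, 0, 0]]]' --fingers -1 --grip_force 30

```text
t: 9.95
tool_pos: [0.4952, 0.0566, 0.268]
tool_rot: [2.036, 2.389, -0.001]
contact_force: [-0.0, -0.0, -0.6]
opening: 0.0342
```

Call:
jog_arm --steps '[[[0, 0, -3], [0, 0, 0]], [[0, 0, -4], [0, 0, 0]], [[0, 0, -3], [0, 0, 0]], [[0, 0, -2], [0, 0, 0]], [[0, 0, 0], [0, 0, 0]]]'

```text
t: 10.45
tool_pos: [0.4942, 0.0568, 0.3901]
tool_rot: [-2.037, -2.39, 0.006]
contact_force: [-0.2, -0.0, -0.6]
opening: 0.0338
```

```bash
python3 - <<'E'
from h import *
plan([0.502,-0.311,0.22],0.015)
grab("wrist","h_w.png");grab("side","h_s.png")
E
```

```text
turn deg [-0.21  0.1   8.26] shift cm after turn [-36.79   0.23   1.51] before [-36.44  -5.05   1.59] t 10.4 q6 -0.19 F [-0.2 -0.  -0.6] open 0.0338
```

View pics/h_w.png

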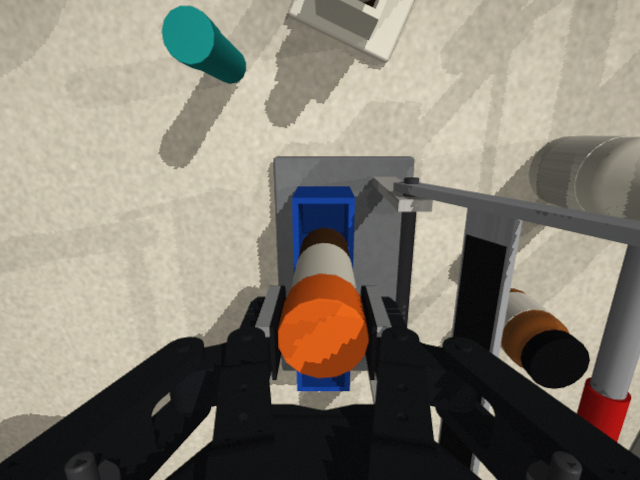

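Call:
jog_arm --steps '[[[-2, 0, 0], [0, 0, 8]], [[-4.5, 0, 0], [0, 0, 0]], [[-4.5, 0, 0], [0, 0, 0]], [[-4.5, 0, 0], [0, 0, 0]], [[-4.5, 0, 0], [0, 0, 0]], [[-4.5, 0, 0], [0, 0, 0]], [[-4.5, 0, 0], [0, 0, 0]], [[-4, 0, 0], [0, 0, 0]]]'

```text
t: 11.35
tool_pos: [0.498, -0.2789, 0.3644]
tool_rot: [-2.172, -2.224, 0.026]
contact_force: [0.4, -0.5, -0.4]
opening: 0.0338
```

```bash
python3 look.py i; python3 - <<'E'
from h import *
plan([0.502,-0.311,0.22],0.015)
E
```

```text
11.5 [ 0.49804184 -0.27881343  0.36418085]
turn deg [-2.04 -0.72  0.32] shift cm after turn [-3.22  0.35 -1.08] before [-3.21  0.29 -1.13] t 11.5 q6 -0.66 F [-0.4 -0.8 -1.8] open 0.0343
```

View pics/i_wrist.png

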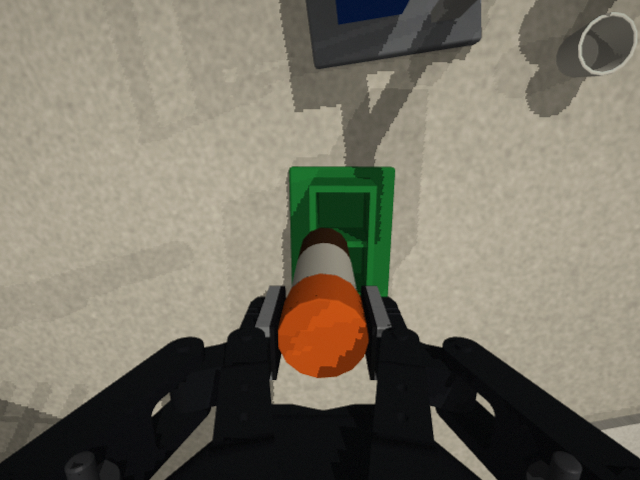

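View pics/i_side.png

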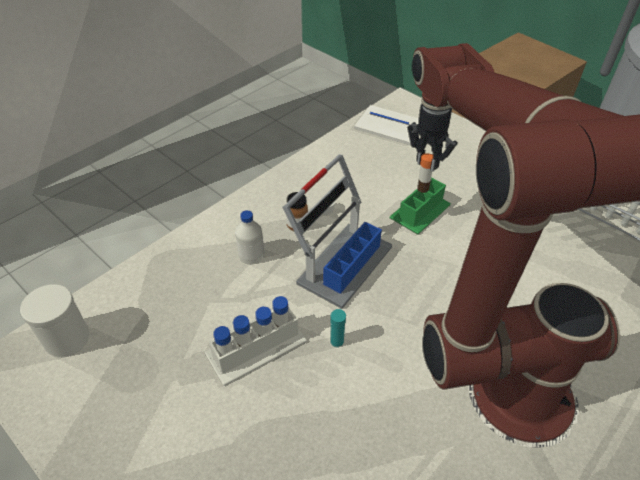

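```bash
python3 - <<'E'
from m import *
z=np.load("w_i.npz");C=(z["K"],z["T"])
for q in[(290,168),(394,168)]:print("foot",onz("wrist",*q,.01,C))
for q in[(311,187),(376,186)]:print("rim",onz("wrist",*q,.07,C))
E
```

```text
foot [ 0.45442193 -0.23067494  0.01      ]
foot [ 0.55124861 -0.22819835  0.01      ]
rim [ 0.47831265 -0.23969311  0.07      ]
rim [ 0.52836131 -0.23755195  0.07      ]
```

Call:
jog_arm --steps '[[[-3.2, 0.3, 0], [-2, -0.7, 0]], [[0, 0, 0], [0, 0, 0]]]'

```text
t: 11.7
tool_pos: [0.5015, -0.3097, 0.3598]
tool_rot: [-2.193, -2.241, -0.001]
contact_force: [-0.0, 0.3, -1.5]
opening: 0.0342
```

```bash
python3 - <<'E'
from h import *
plan([0.502,-0.311,0.112],0.015)
E
```

```text
turn deg [-0.2  -0.26  0.39] shift cm after turn [-0.13  0.05  9.28] before [-0.17  0.08  9.28] t 11.7 q6 -0.7 F [-0.   0.3 -1.5] open 0.0342
```

Call:
jog_arm --steps '[[[-0.15, 0.05, 1.5], [0, 0, 0]], [[0, 0, 1.5], [0, 0, 0]], [[0, 0, 1.0], [0, 0, 0]], [[0, 0, 0], [0, 0, 0]]]'

```text
t: 12.1
tool_pos: [0.5011, -0.3063, 0.3116]
tool_rot: [-2.182, -2.239, -0.001]
contact_force: [-0.2, -0.8, -0.9]
opening: 0.0342
```

```bash
python3 - <<'E'
from h import *
plan([0.502,-0.311,0.112],0.015)
E
```

```text
turn deg [-0.58 -0.65  0.61] shift cm after turn [-0.47  0.08  4.46] before [-0.52  0.12  4.45] t 12.1 q6 -0.7 F [-0.2 -0.8 -0.9] open 0.0342
```

Call:
jog_arm --steps '[[[-0.5, 0.1, 0.5], [-0.5, -0.6, 0.5]], [[-0.1, 0, 1.2], [0, 0, 0]], [[-0.1, 0, 1.2], [0, 0, 0]], [[0, 0, 0.8], [0, 0, 0]], [[0, 0, 0], [0, 0, 0]]]'

```text
t: 12.6
tool_pos: [0.5024, -0.3127, 0.2709]
tool_rot: [-2.201, -2.24, 0.001]
contact_force: [0.6, 0.8, -0.4]
opening: 0.0338
```

```bash
python3 - <<'E'
from h import *
plan([0.502,-0.311,0.112],0.015)
grab("wrist","j_w.png")
E
```

```text
turn deg [-0.05 -0.02  0.14] shift cm after turn [ 0.17 -0.04  0.39] before [ 0.17 -0.04  0.39] t 12.6 q6 -0.7 F [ 0.6  0.8 -0.4] open 0.0338
```

View pics/j_w.png

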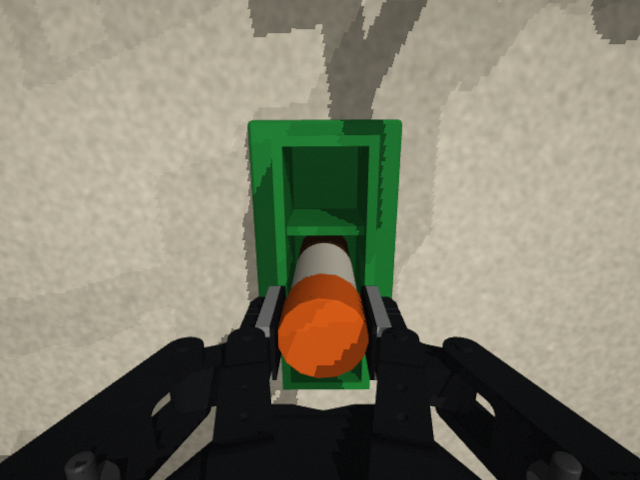

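In the middle cell, well centred. Lower the last few mm, release and rise.

Call:
jog_arm --steps '[[[0.15, 0, 0.4], [0, 0, 0]], [[0, 0, 0.1], [0, 0, 0]]]'

```text
t: 12.85
tool_pos: [0.5029, -0.3116, 0.2671]
tool_rot: [2.201, 2.239, -0.0]
contact_force: [0.1, -0.3, -1.0]
opening: 0.0339
```

Call:
jog_arm --steps '[[[0, 0, 0], [0, 0, 0]], [[0, 0, 0], [0, 0, 0]], [[0, 0, 0], [0, 0, 0]], [[0, 0, -2], [0, 0, 0]], [[0, 0, -4], [0, 0, 0]], [[0, 0, -4], [0, 0, 0]], [[4, 0, -2], [0, 0, 0]], [[4, 0, 0], [0, 0, 0]]]' --fingers 0.4

```text
t: 13.65
tool_pos: [0.5014, -0.2332, 0.3938]
tool_rot: [2.206, 2.23, 0.001]
contact_force: [0.6, 0.1, 0.6]
opening: 0.0599
```

```bash
python3 look.py k; python3 - <<'E'
from h import *
t=cv2.imread("pics/k_side.png")[:,:,::-1]
crop(t,200,170,460,390,3,"k_s2.png")
E
```

```text
13.8 [ 0.5010333  -0.23167623  0.39028097]
```

View pics/k_s2.png

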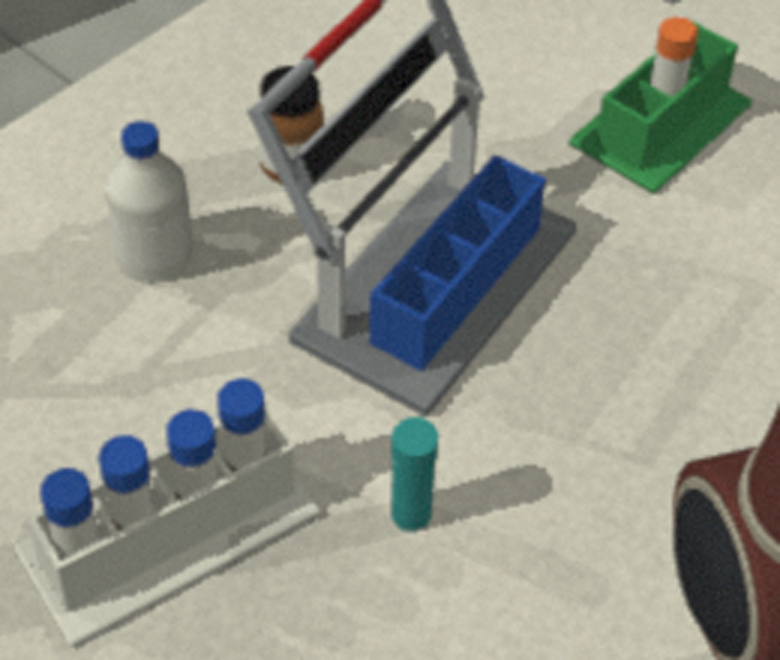

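View pics/k_top.png

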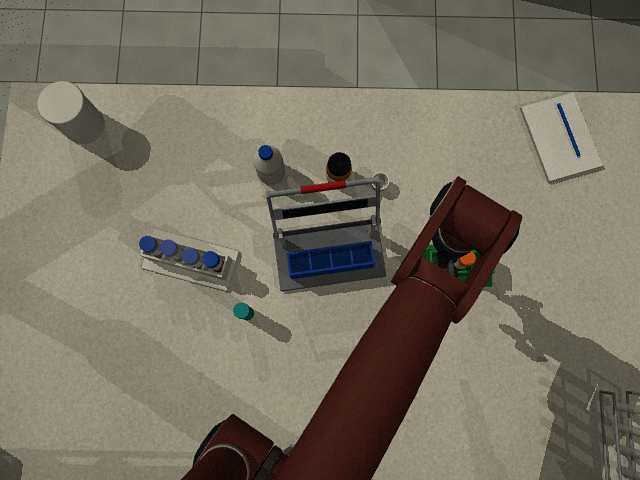

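```bash
python3 - <<'E'
from h import *
plan([0.493,0.2495,0.22],-0.259)
E
```

```text
turn deg [-0.03  0.03 15.74] shift cm after turn [ 46.31 -13.1    1.53] before [48.13 -0.05  1.5 ] t 13.8 q6 -0.58 F [ 0.4 -0.5  0. ] open 0.06
```

Call:
jog_arm --steps '[[[4.8, 0, -0.5], [0, 0, 0]], [[4.8, 0, -0.5], [0, 0, 0]], [[4.8, 0, -0.5], [0, 0, 0]], [[4.8, 0, -0.3], [0, 0, 0]], [[4.8, 0, 0], [0, 0, 0]], [[4.8, 0, 0], [0, 0, 0]], [[4.8, 0, 0], [0, 0, 0]], [[4.8, 0, 0], [0, 0, 0]]]'

```text
t: 14.6
tool_pos: [0.4987, 0.1548, 0.4058]
tool_rot: [2.222, 2.217, -0.006]
contact_force: [0.3, 0.2, 0.5]
opening: 0.0597
```

```bash
python3 - <<'E'
from h import *
plan([0.493,0.2495,0.22],-0.259)
E
```

```text
turn deg [-0.    0.26 14.69] shift cm after turn [ 9.01 -2.98  3.08] before [ 9.48 -0.59  3.03] t 14.6 q6 0.16 F [0.3 0.2 0.5] open 0.0597
```

Call:
jog_arm --steps '[[[0, 0, 0], [0, 0, 7.5]], [[0, 0, 0], [0, 0, 7.2]], [[4.4, -1.5, 1], [0, 0, 0]], [[4.4, -1.4, 1], [0, 0, 0]], [[0, 0, 0], [0, 0, 0]]]'

```text
t: 15.1
tool_pos: [0.4956, 0.2529, 0.3826]
tool_rot: [2.494, 1.904, -0.007]
contact_force: [0.2, -0.6, 0.3]
opening: 0.0597
```

```bash
python3 look.py l;python3 - <<'E'
from m import *
plan([0.493,0.2495,0.22],-0.259)
z=np.load("w_l.npz");C=(z["K"],z["T"])
w=cv2.imread("pics/l_wrist.png")[:,:,::-1];t=cv2.imread("pics/l_top.png")[:,:,::-1]
for b in blobs(w,(105,120,40),(125,255,255),300):print(b,onz("wrist",*b[0],.115,C))
for b in blobs(t,(105,120,40),(125,255,255),100):print("top",b,onz("top",*b[0],.115))
E
```

```text
15.25 [0.49634607 0.24958922 0.38433916]
turn deg [ 0.16  0.36 -0.66] shift cm after turn [-0.09 -0.32  0.93] before [-0.09 -0.32  0.93] t 15.2 q6 0.6 F [-0.3  0.5  0.4] open 0.0595
([310.5, 28.0], [282, 0, 58, 63, 2970]) [0.52457522 0.38554069 0.115     ]
([317.6, 105.9], [291, 77, 54, 58, 2464]) [0.51684081 0.34172387 0.115     ]
([312.1, 185.7], [287, 159, 51, 54, 2095]) [0.49930676 0.29302503 0.115     ]
([320.6, 245.4], [297, 219, 48, 53, 1985]) [0.49339265 0.24950187 0.115     ]
([366.9, 380.3], [337, 346, 65, 69, 2959]) [0.49907227 0.12517274 0.115     ]
top ([568.2, 129.1], [557, 103, 23, 53, 168]) [ 0.80451691 -0.55138968  0.115     ]
top ([265.1, 151.9], [258, 145, 15, 15, 165]) [0.73759704 0.13755959 0.115     ]
top ([330.0, 260.2], [287, 241, 88, 38, 2137]) [ 0.49299006 -0.01257642  0.115     ]
```

View pics/l_wrist.png

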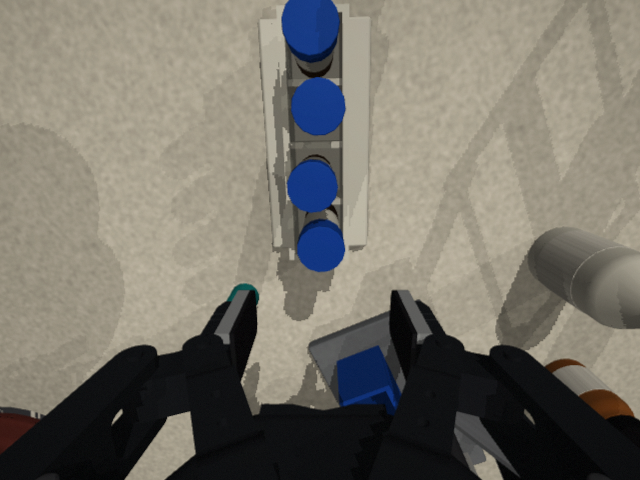

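Candidates: blue caps in the white rack (wrist pixels (310,28), (318,106), (312,186), (321,245)) fit the new tubes. The turquoise tube, (245,293) here and (415,470) in the enlarged side crop, stands alone and has a turquoise body, so it's the look-alike. I'll take the tube at (321,245).

Call:
jog_arm --steps '[[[-0.1, -0.3, 2.5], [0, 0.3, -0.6]], [[0, 0, 2.5], [0, 0, 0]], [[0, 0, 2.5], [0, 0, 0]], [[0, 0, 1], [0, 0, 0]], [[0, 0, 0], [0, 0, 0]]]'

```text
t: 15.75
tool_pos: [0.4972, 0.2425, 0.3008]
tool_rot: [2.494, 1.899, 0.012]
contact_force: [-0.3, -0.2, 0.2]
opening: 0.0599
```

```bash
python3 - <<'E'
from h import *
plan([0.4932,0.2495,0.108],-0.259)
E
```

```text
turn deg [ 0.59 -0.08 -0.59] shift cm after turn [ 0.57 -0.57  3.78] before [ 0.56 -0.61  3.77] t 15.8 q6 0.59 F [-0.3 -0.2  0.2] open 0.0599
```

Call:
jog_arm --steps '[[[0.6, -0.6, 0], [0.6, 0, -0.6]], [[0.1, -0.1, 1.4], [0, 0, 0]], [[0.1, -0.1, 1.4], [0, 0, 0]], [[0, 0, 0.8], [0, 0, 0]], [[0, 0, 0], [0, 0, 0]]]'

```text
t: 16.25
tool_pos: [0.4929, 0.2527, 0.2662]
tool_rot: [2.49, 1.915, 0.01]
contact_force: [-0.3, -0.2, -0.7]
opening: 0.0596
```

```bash
python3 - <<'E'
from h import *
plan([0.4932,0.2495,0.108],-0.259)
E
```

```text
turn deg [ 0.25 -0.29 -0.03] shift cm after turn [-0.3   0.11  0.32] before [-0.31  0.11  0.31] t 16.2 q6 0.6 F [-0.3 -0.2 -0.7] open 0.0596
```

Call:
jog_arm --steps '[[[-0.3, 0.1, 0.3], [0.2, -0.3, 0]], [[0, 0, 0], [0, 0, 0]]]'

```text
t: 16.45
tool_pos: [0.4931, 0.2495, 0.2627]
tool_rot: [2.489, 1.915, -0.001]
contact_force: [-0.4, -0.1, 0.0]
opening: 0.0599
```

Call:
jog_arm --steps '[[[0, 0, 0], [0, 0, 0]], [[0, 0, 0], [0, 0, 0]], [[0, 0, 0], [0, 0, 0]], [[0, 0, 0], [0, 0, 0]]]' --fingers -1

```text
t: 16.85
tool_pos: [0.4935, 0.2495, 0.2637]
tool_rot: [2.489, 1.915, 0.001]
contact_force: [0.3, -0.1, -1.0]
opening: 0.034
```

Call:
jog_arm --steps '[[[0, 0, -2], [0, 0, 0]], [[0, 0, -3], [0, 0, 0]], [[0, 0, -4], [0, 0, 0]], [[0, 0, -4], [0, 0, 0]], [[0, 0, 0], [0, 0, 0]]]'

```text
t: 17.35
tool_pos: [0.4925, 0.2493, 0.3955]
tool_rot: [-2.49, -1.915, 0.008]
contact_force: [0.4, 0.0, 1.1]
opening: 0.0341
```

```bash
python3 - <<'E'
from h import *
plan([0.5163,-0.0846,0.24],0.161)
E
```

```text
turn deg [ -0.23   0.15 -24.08] shift cm after turn [-33.34  -3.01   0.05] before [-31.66  10.86   0.12] t 17.4 q6 0.59 F [0.4 0.  1.1] open 0.0341
```

Call:
jog_arm --steps '[[[-1, 0, 0], [0, 0, -8]], [[-1, 0, 0], [0, 0, -8]], [[-1, 0, 0], [0, 0, -8]], [[-4.5, -0.4, -0.2], [0, 0, 0]], [[-4.5, -0.4, -0.2], [0, 0, 0]], [[-4.5, -0.4, -0.2], [0, 0, 0]], [[-4.5, -0.4, -0.2], [0, 0, 0]], [[-4.5, -0.4, -0.2], [0, 0, 0]]]'

```text
t: 18.15
tool_pos: [0.5083, -0.0087, 0.4019]
tool_rot: [-1.998, -2.418, 0.007]
contact_force: [0.7, -0.1, -0.4]
opening: 0.0341
```

```bash
python3 - <<'E'
from h import *
plan([0.5163,-0.0846,0.22],0.161)
E
```

```text
turn deg [-0.36 -0.04  1.63] shift cm after turn [-7.62 -0.43  2.69] before [-7.6  -0.63  2.68] t 18.1 q6 -0.35 F [ 0.7 -0.1 -0.4] open 0.0341
```

Call:
jog_arm --steps '[[[-3.8, -0.3, 0.5], [0, 0, 1.6]], [[-3.6, -0.1, 0.5], [0, 0, 0]], [[0, 0, 1], [0, 0, 0]], [[0, 0, 0], [0, 0, 0]]]'

```text
t: 18.55
tool_pos: [0.5162, -0.0903, 0.3784]
tool_rot: [-2.042, -2.379, 0.009]
contact_force: [-0.6, -0.5, -2.1]
opening: 0.0342
```

```bash
python3 look.py n;python3 - <<'E'
from h import *
plan([0.5163,-0.0846,0.115],0.161)
E
```

```text
18.7 [ 0.51676968 -0.08908072  0.38087298]
turn deg [-0.29  0.07 -0.35] shift cm after turn [ 0.45  0.03 11.09] before [ 0.46  0.08 11.09] t 18.7 q6 -0.47 F [ 0.4  0.8 -0.4] open 0.0344
```

View pics/n_wrist.png

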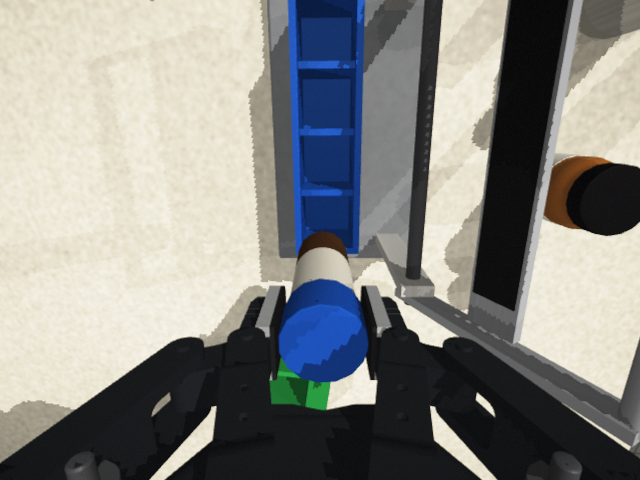

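```bash
python3 - <<'E'
from m import *
z=np.load("w_n.npz");C=(z["K"],z["T"])
for q in[(331,64),(330,130),(330,191)]:print(onz("wrist",*q,.071,C))
E
```

```text
[0.50140907 0.03344479 0.071     ]
[ 0.50790767 -0.01220871  0.071     ]
[ 0.51530757 -0.05886586  0.071     ]
```

Call:
jog_arm --steps '[[[0.45, 0.1, 2], [0, 0, 0]], [[0, 0, 2], [0, 0, 0]], [[0, 0, 1.5], [0, 0, 0]], [[0, 0, 0], [0, 0, 0]]]'

```text
t: 19.1
tool_pos: [0.5178, -0.0801, 0.3273]
tool_rot: [2.032, 2.392, -0.002]
contact_force: [0.3, 0.1, -0.8]
opening: 0.0342
```

```bash
python3 - <<'E'
from h import *
plan([0.5163,-0.0846,0.115],0.161)
E
```

```text
turn deg [0.05 0.18 0.06] shift cm after turn [-0.42 -0.22  5.73] before [-0.4  -0.23  5.73] t 19.1 q6 -0.46 F [ 0.3  0.1 -0.8] open 0.0342
```

Call:
jog_arm --steps '[[[-0.3, -0.1, 0], [0, 0, 0]], [[-0.1, 0, 1.0], [0, 0, 0]], [[-0.1, 0, 1.2], [0, 0, 0]], [[-0.1, 0, 1.2], [0, 0, 0]], [[0, 0, 0], [0, 0, 0]]]'

```text
t: 19.6
tool_pos: [0.5188, -0.086, 0.2936]
tool_rot: [2.028, 2.391, 0.002]
contact_force: [-0.4, 0.0, -1.4]
opening: 0.0343
```

```bash
python3 - <<'E'
from h import *
plan([0.5172,-0.0833,0.114],0.161)
grab("wrist","n2_w.png")
E
```

```text
turn deg [0.29 0.24 0.15] shift cm after turn [ 0.29 -0.12  2.46] before [ 0.3  -0.13  2.46] t 19.6 q6 -0.47 F [-0.4  0.  -1.4] open 0.0343
```

View pics/n2_w.png

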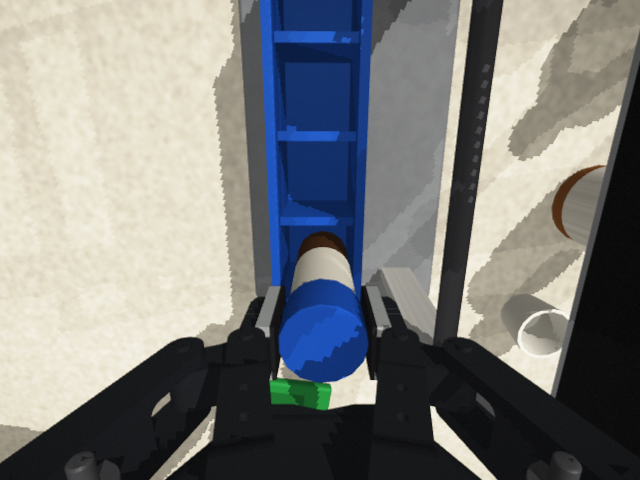

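Inside the cell, centred. Continue down.

Call:
jog_arm --steps '[[[0.3, 0, 0.8], [0, 0, 0]], [[0, 0, 0.8], [0, 0, 0]], [[0, 0, 0.6], [0, 0, 0]], [[0, 0, 0], [0, 0, 0]]]'

```text
t: 20.05
tool_pos: [0.5189, -0.0833, 0.2709]
tool_rot: [2.027, 2.389, 0.001]
contact_force: [-0.0, -0.1, -1.2]
opening: 0.0344
```

```bash
python3 - <<'E'
from h import *
plan([0.5172,-0.0833,0.114],0.161)
E
```

```text
turn deg [0.36 0.34 0.15] shift cm after turn [ 0.02 -0.16  0.19] before [ 0.03 -0.17  0.19] t 20.1 q6 -0.46 F [-0.  -0.1 -1.2] open 0.0344
```

Next target: tube at (.4995,.2935).

Call:
jog_arm --steps '[[[0, -0.1, 0.2], [0, 0, 0]], [[0, 0, 0], [0, 0, 0]]]'

```text
t: 20.25
tool_pos: [0.5179, -0.0835, 0.2687]
tool_rot: [2.027, 2.389, 0.001]
contact_force: [-0.3, 1.1, -1.4]
opening: 0.0343
```

Call:
jog_arm --steps '[[[0, 0, 0], [0, 0, 0]], [[0, 0, 0], [0, 0, 0]], [[0, 0, 0], [0, 0, 0]], [[0, 0, -2], [0, 0, 0]], [[0, 0, -4], [0, 0, 0]], [[0, 0, -4], [0, 0, 0]], [[4, 0, -1], [0, 0, 0]], [[4.5, 0, 0], [0, 0, 0]]]' --fingers 0.4

```text
t: 21.05
tool_pos: [0.504, -0.001, 0.3847]
tool_rot: [2.035, 2.378, 0.004]
contact_force: [0.8, 1.3, -0.0]
opening: 0.0599
```

Call:
jog_arm --steps '[[[4.5, 0, 0], [0, 0, 8]], [[4.5, 0, 0], [0, 0, 8]], [[4.5, 0, 0], [0, 0, 8]], [[4.5, 0, 0], [0, 0, 0]], [[4.5, 0, 0], [0, 0, 0]], [[0, 0, 0], [0, 0, 0]]]'

```text
t: 21.65
tool_pos: [0.5228, 0.2231, 0.3895]
tool_rot: [2.468, 1.917, 0.024]
contact_force: [0.1, -0.7, -0.4]
opening: 0.0596
```

```bash
cat > car.py <<'E'
from m import *
import sys
p=sys.argv[1]
tp,R,o=tool();C=cam("wrist");w=grab("wrist",p+"_wrist.png")
for b in blobs(w,(100,120,40),(125,255,255),300):print(b,np.round(onz("wrist",*b[0],.115,C),4))
s=grab("side",p+"_side.png")
for b in blobs(s,(105,120,40),(125,255,255),100):print("side",b,np.round(onz("side",*b[0],.109),4))
plan([0.4995,.2935,.2],-.259)
E
python3 car.py o
```

```text
([252.8, 12.6], [222, 0, 58, 32, 1353]) [0.524  0.3755 0.115 ]
([258.7, 74.3], [231, 43, 57, 63, 2722]) [0.5171 0.3413 0.115 ]
([255.2, 155.1], [229, 130, 54, 52, 2175]) [0.4994 0.2931 0.115 ]
([620.0, 296.6], [596, 274, 44, 47, 1653]) [0.7489 0.1144 0.115 ]
([328.9, 373.4], [295, 329, 80, 81, 4358]) [0.505  0.1056 0.115 ]
side ([246.3, 216.1], [241, 211, 11, 11, 104]) [0.7566 0.1152 0.109 ]
side ([368.2, 220.3], [362, 213, 13, 15, 157]) [ 0.5228 -0.0881  0.109 ]
side ([349.5, 260.4], [323, 227, 58, 66, 1803]) [0.468  0.0462 0.109 ]
side ([263.3, 315.5], [256, 307, 16, 18, 228]) [0.4985 0.2944 0.109 ]
side ([241.1, 324.3], [234, 316, 15, 18, 232]) [0.516  0.3425 0.109 ]
side ([221.8, 335.3], [214, 326, 16, 19, 244]) [0.5243 0.3887 0.109 ]
turn deg [1.3  0.01 0.35] shift cm after turn [ 6.51 -4.12  3.43] before [ 6.54 -4.15  3.34] t 21.8 q6 0.52 F [ 0.6 -0.3  0.3] open 0.0593
```

View pics/o_wrist.png

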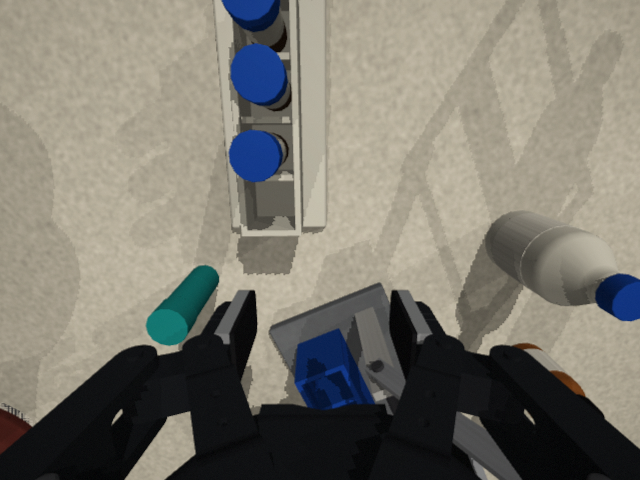

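View pics/o_side.png

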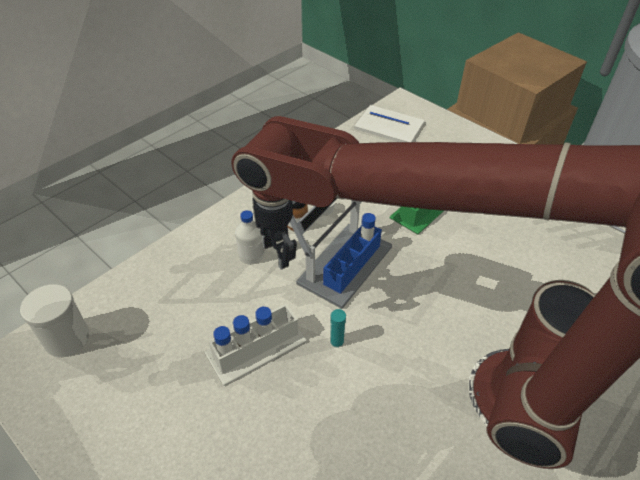

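Call:
jog_arm --steps '[[[3.3, -2.1, 0], [1.2, 0, 0]], [[3.2, -2, 1], [0, 0, 0]], [[0, 0, 2.5], [0, 0, 0]], [[0, 0, 2.5], [0, 0, 0]], [[0, 0, 0], [0, 0, 0]]]'

```text
t: 22.25
tool_pos: [0.4999, 0.2892, 0.3296]
tool_rot: [2.489, 1.91, 0.006]
contact_force: [-0.4, 0.1, 0.4]
opening: 0.0602
```

```bash
python3 - <<'E'
from h import *
plan([0.4992,0.2935,0.108],-0.259)
E
```

```text
turn deg [ 0.33 -0.01 -0.17] shift cm after turn [ 0.4  -0.18  6.66] before [ 0.39 -0.22  6.66] t 22.2 q6 0.66 F [-0.4  0.1  0.4] open 0.0602
```

Call:
jog_arm --steps '[[[0.4, -0.2, 1.5], [0.3, 0, 0]], [[0.15, -0.1, 1.7], [0.2, 0, 0]], [[0.15, -0.1, 1.7], [0.2, 0, 0]], [[0.1, -0.1, 1.2], [0.2, 0, 0]], [[0, 0, 0], [0, 0, 0]]]'

```text
t: 22.75
tool_pos: [0.4985, 0.2962, 0.2667]
tool_rot: [-2.491, -1.902, 0.005]
contact_force: [-0.7, 0.2, -0.2]
opening: 0.0598
```

```bash
python3 - <<'E'
from h import *
plan([0.4992,0.2935,0.108],-0.259)
E
```

```text
turn deg [-0.47 -0.12 -0.44] shift cm after turn [-0.24  0.14  0.37] before [-0.24  0.15  0.37] t 22.8 q6 0.67 F [-0.7  0.2 -0.2] open 0.0598
```

Call:
jog_arm --steps '[[[-0.2, 0.1, 0.35], [-0.4, 0, -0.4]], [[0, 0, 0], [0, 0, 0]]]'

```text
t: 22.95
tool_pos: [0.4991, 0.2939, 0.2628]
tool_rot: [-2.488, -1.915, -0.002]
contact_force: [-0.4, 0.4, 0.1]
opening: 0.0597
```

Call:
jog_arm --steps '[[[0, 0, 0], [0, 0, 0]], [[0, 0, 0], [0, 0, 0]], [[0, 0, 0], [0, 0, 0]], [[0, 0, 0], [0, 0, 0]]]' --fingers -1

```text
t: 23.35
tool_pos: [0.4998, 0.2942, 0.2649]
tool_rot: [-2.489, -1.915, -0.007]
contact_force: [0.5, -0.1, -0.0]
opening: 0.0342
```

Call:
jog_arm --steps '[[[0, 0, -2], [0, 0, 0]], [[0, 0, -3], [0, 0, 0]], [[0, 0, -4], [0, 0, 0]], [[0, 0, -4], [0, 0, 0]], [[-1, 0, 0], [0, 0, -8]], [[-3, 0, 0], [0, 0, -8]], [[-4, 0, 0], [0, 0, -8]]]'

```text
t: 24.05
tool_pos: [0.4937, 0.2154, 0.4002]
tool_rot: [2.01, 2.413, 0.009]
contact_force: [1.3, -0.2, 0.0]
opening: 0.0344
```

```bash
python3 - <<'E'
from h import *
plan([0.5102,-0.037,0.23],0.161)
E
```

```text
turn deg [ 0.26 -0.17  1.19] shift cm after turn [-25.18  -2.42   1.52] before [-25.13  -2.95   1.43] t 24.1 q6 0.09 F [ 1.3 -0.2  0. ] open 0.0344
```

Call:
jog_arm --steps '[[[-4.5, -0.5, -0.1], [0, 0, 1.2]], [[-4.5, -0.4, -0.1], [0, 0, 0]], [[-4.5, -0.4, -0.1], [0, 0, 0]], [[-4.5, -0.4, -0.1], [0, 0, 0]], [[-4.5, -0.4, 0], [0, 0, 0]], [[-2.5, -0.2, 0], [0, 0, 0]], [[0, 0, 0], [0, 0, 0]]]'

```text
t: 24.75
tool_pos: [0.511, -0.0471, 0.4057]
tool_rot: [2.031, 2.388, 0.012]
contact_force: [0.4, 0.3, -1.8]
opening: 0.0346
```

```bash
python3 - <<'E'
from h import *
plan([0.5102,-0.037,0.114],0.161)
grab("wrist","p_w.png")
E
```

```text
turn deg [ 0.58 -0.02  0.01] shift cm after turn [ 1.01  0.08 13.67] before [ 1.   -0.05 13.67] t 24.8 q6 -0.4 F [ 0.4  0.3 -1.8] open 0.0346
```

View pics/p_w.png

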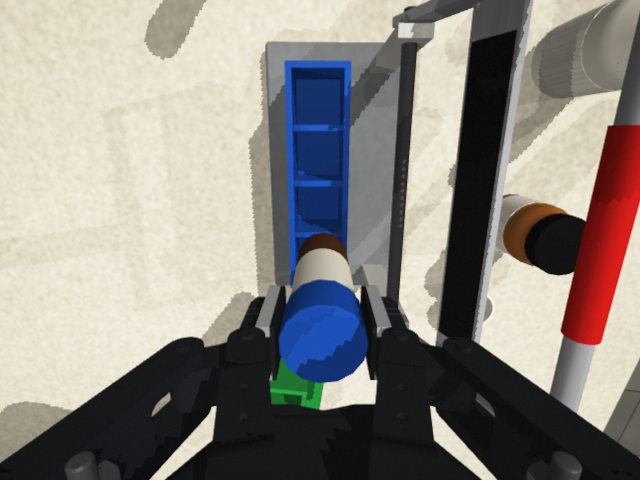

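Call:
jog_arm --steps '[[[1, 0, 1.5], [0.5, 0, 0]], [[0, 0, 2], [0.2, 0, 0]], [[0, 0, 2], [0.2, 0, 0]], [[0, 0, 2], [0.2, 0, 0]], [[0, 0, 0], [0, 0, 0]]]'

```text
t: 25.3
tool_pos: [0.5077, -0.0276, 0.3246]
tool_rot: [-2.017, -2.393, 0.01]
contact_force: [-0.7, 0.5, -0.7]
opening: 0.034
```

```bash
python3 - <<'E'
from h import *
plan([0.5102,-0.037,0.115],0.161)
E
```

```text
turn deg [-0.7  -0.27  0.52] shift cm after turn [-0.96  0.09  5.46] before [-0.99  0.15  5.45] t 25.3 q6 -0.37 F [-0.7  0.5 -0.7] open 0.034
```

Call:
jog_arm --steps '[[[-0.9, 0.1, 0], [-0.6, -0.2, 0.5]], [[-0.1, 0, 0], [0, 0, 0]]]'

```text
t: 25.5
tool_pos: [0.5104, -0.0352, 0.3241]
tool_rot: [-2.029, -2.395, 0.001]
contact_force: [0.2, 0.1, -1.3]
opening: 0.034
```

```bash
python3 - <<'E'
from h import *
plan([0.5102,-0.037,0.115],0.161)
E
```

```text
turn deg [-0.11 -0.1   0.22] shift cm after turn [-0.17 -0.04  5.41] before [-0.18 -0.03  5.41] t 25.5 q6 -0.38 F [ 0.2  0.1 -1.3] open 0.034
```

Call:
jog_arm --steps '[[[-0.1, 0, 1.2], [0, 0, 0]], [[-0.1, 0, 1.2], [0, 0, 0]], [[-0.1, 0, 1.2], [0, 0, 0]], [[0, 0, 0], [0, 0, 0]]]'

```text
t: 25.9
tool_pos: [0.5116, -0.0385, 0.2876]
tool_rot: [2.031, 2.395, 0.003]
contact_force: [-0.9, 0.5, 0.1]
opening: 0.0344
```

```bash
python3 - <<'E'
from h import *
plan([0.5102,-0.037,0.115],0.161)
grab("wrist","p2_w.png")
E
```

```text
turn deg [ 0.13 -0.01  0.2 ] shift cm after turn [ 0.17 -0.12  1.76] before [ 0.17 -0.12  1.76] t 25.9 q6 -0.39 F [-0.9  0.5  0.1] open 0.0344
```

View pics/p2_w.png

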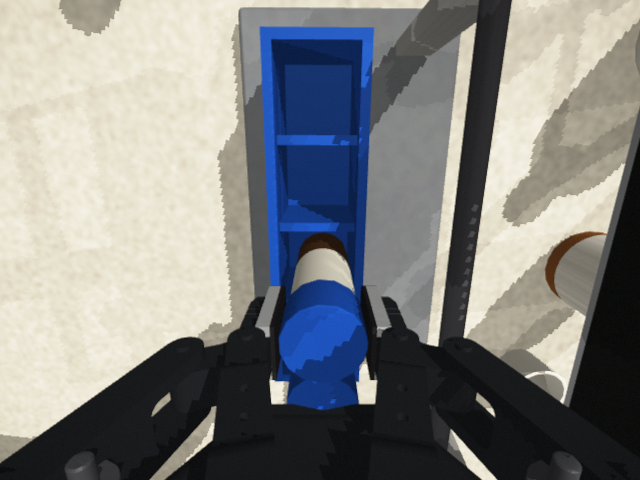

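Call:
jog_arm --steps '[[[0.15, -0.1, 0.8], [0, 0, 0]], [[0, 0, 0.8], [0, 0, 0]], [[0, 0, 0.2], [0, 0, 0]], [[0, 0, 0], [0, 0, 0]]]'

```text
t: 26.35
tool_pos: [0.511, -0.0373, 0.2695]
tool_rot: [2.03, 2.394, 0.005]
contact_force: [-1.6, -0.6, -0.6]
opening: 0.0339
```

```bash
python3 - <<'E'
from h import *
plan([0.5102,-0.037,0.115],0.161)
E
```

```text
turn deg [0.26 0.03 0.18] shift cm after turn [ 0.04 -0.07 -0.05] before [ 0.04 -0.07 -0.05] t 26.4 q6 -0.38 F [-1.6 -0.6 -0.6] open 0.0339
```

Release, go back to the carrier.

Call:
jog_arm --steps '[[[0, 0, 0], [0, 0, 0]], [[0, 0, 0], [0, 0, 0]], [[0, 0, 0], [0, 0, 0]], [[0, 0, -2], [0, 0, 0]], [[0, 0, -4], [0, 0, 0]], [[0, 0, -4], [0, 0, 0]], [[4, 0, -1], [0, 0, 0]], [[4.5, 0, 0], [0, 0, 0]]]' --fingers 0.4

```text
t: 27.15
tool_pos: [0.4974, 0.0448, 0.3859]
tool_rot: [2.038, 2.383, 0.008]
contact_force: [0.2, 0.6, -0.4]
opening: 0.0599
```

Call:
jog_arm --steps '[[[4.5, 0, 0], [0, 0, 8]], [[4.5, -1, 0], [0, 0, 8]], [[4.5, -2, 0], [0, 0, 8]], [[4.5, -2, 0], [0, 0, 0]], [[4.5, -2, 0], [0, 0, 0]], [[0, 0, 0], [0, 0, 0]]]'

```text
t: 27.75
tool_pos: [0.448, 0.2759, 0.3915]
tool_rot: [2.466, 1.932, 0.028]
contact_force: [-0.3, -0.8, 0.2]
opening: 0.0597
```

```bash
python3 car.py q;python3 - <<'E'
from h import *
plan([0.517,.3417,.2],-.259)
E
```

```text
([387.0, 56.5], [359, 25, 57, 64, 2786]) [0.5243 0.3871 0.115 ]
([388.2, 131.1], [361, 105, 55, 53, 2243]) [0.5164 0.3412 0.115 ]
([388.6, 384.4], [371, 359, 35, 57, 1277]) [0.4775 0.1354 0.115 ]
side ([348.0, 263.5], [323, 231, 58, 62, 1552]) [0.4641 0.056  0.109 ]
side ([241.1, 324.3], [234, 316, 15, 18, 229]) [0.516  0.3425 0.109 ]
side ([221.8, 335.4], [214, 326, 16, 19, 244]) [0.5241 0.3888 0.109 ]
turn deg [ 1.1  -0.37  0.78] shift cm after turn [3.29 4.34 3.63] before [3.21 4.32 3.74] t 27.9 q6 0.65 F [-0.6 -0.5 -0.6] open 0.0596
turn deg [ 1.1  -0.37  0.78] shift cm after turn [8.4  4.8  3.63] before [8.31 4.84 3.78] t 27.9 q6 0.65 F [-0.6 -0.5 -0.6] open 0.0596
```

View pics/q_wrist.png

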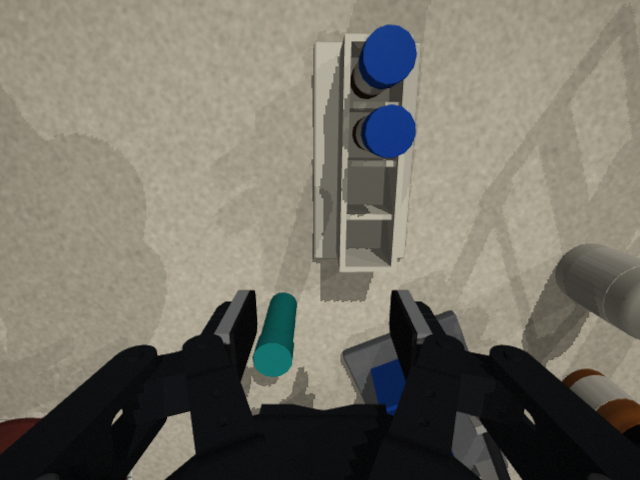

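Call:
jog_arm --steps '[[[4.2, 2.4, 0], [1.1, -0.4, 0.7]], [[4.2, 2.4, 1], [0, 0, 0]], [[0, 0, 2.5], [0, 0, 0]], [[0, 0, 2.5], [0, 0, 0]], [[0, 0, 0], [0, 0, 0]]]'

```text
t: 28.35
tool_pos: [0.5204, 0.3371, 0.3274]
tool_rot: [2.496, 1.904, -0.009]
contact_force: [-0.5, -0.0, -0.4]
opening: 0.0597
```

```bash
python3 - <<'E'
from h import *
plan([0.5165,0.3415,0.108],-0.259)
E
```

```text
turn deg [-0.12  0.31 -0.48] shift cm after turn [ 0.33 -0.49  6.44] before [ 0.36 -0.48  6.43] t 28.4 q6 0.72 F [-0.5 -0.  -0.4] open 0.0597
```

Call:
jog_arm --steps '[[[0.3, -0.5, 1.5], [0.1, 0.3, -0.4]], [[0.1, 0, 1.7], [0.1, 0, 0]], [[0.1, 0, 1.7], [0.1, 0, 0]], [[0, 0, 1.2], [0.1, 0, 0]], [[0, 0, 0], [0, 0, 0]]]'

```text
t: 28.85
tool_pos: [0.5179, 0.3409, 0.2652]
tool_rot: [-2.49, -1.905, 0.002]
contact_force: [0.4, -0.2, -0.4]
opening: 0.0596
```

```bash
python3 - <<'E'
from h import *
plan([0.5165,0.3415,0.108],-0.259)
E
```

```text
turn deg [-0.34 -0.17 -0.3 ] shift cm after turn [ 0.02 -0.15  0.22] before [ 0.02 -0.15  0.22] t 28.9 q6 0.72 F [ 0.4 -0.2 -0.4] open 0.0596
```

Call:
jog_arm --steps '[[[0, -0.1, 0.2], [-0.3, 0, 0]], [[0, 0, 0], [0, 0, 0]]]'

```text
t: 29.05
tool_pos: [0.517, 0.3413, 0.2632]
tool_rot: [-2.493, -1.908, -0.004]
contact_force: [-0.1, 0.1, -0.5]
opening: 0.0599
```

Call:
jog_arm --steps '[[[0, 0, 0], [0, 0, 0]], [[0, 0, 0], [0, 0, 0]], [[0, 0, 0], [0, 0, 0]], [[0, 0, 0], [0, 0, 0]]]' --fingers -1

```text
t: 29.45
tool_pos: [0.5176, 0.3418, 0.2656]
tool_rot: [-2.493, -1.909, -0.01]
contact_force: [0.8, 0.8, -0.7]
opening: 0.0352
```

Call:
jog_arm --steps '[[[0, 0, -2], [0, 0, 0]], [[0, 0, -3], [0, 0, 0]], [[0, 0, -4], [0, 0, 0]], [[0, 0, -4], [0, 0, 0]], [[-1, 0, 0], [0, 0, -8]], [[-3, 0, 0], [0, 0, -8]], [[-4, 0, 0], [0, 0, -8]]]'

```text
t: 30.15
tool_pos: [0.5108, 0.2629, 0.3999]
tool_rot: [-2.016, -2.408, -0.009]
contact_force: [1.6, -1.2, -0.7]
opening: 0.0355
```

```bash
python3 - <<'E'
from h import *
plan([0.5027,0.0095,0.23],0.161)
E
```

```text
turn deg [ 0.22 -0.25  0.89] shift cm after turn [-24.89  -4.86   1.49] before [-24.81  -5.25   1.36] t 30.1 q6 0.17 F [ 1.6 -1.2 -0.7] open 0.0355
```

Call:
jog_arm --steps '[[[-4.4, -0.9, -0.1], [0, 0, 0.9]], [[-4.4, -0.9, -0.1], [0, 0, 0]], [[-4.4, -0.9, -0.1], [0, 0, 0]], [[-4.4, -0.9, -0.1], [0, 0, 0]], [[-4.4, -0.8, 0], [0, 0, 0]], [[-1.5, -0.2, 0], [0, 0, 0]], [[0, 0, 0], [0, 0, 0]]]'

```text
t: 30.85
tool_pos: [0.5018, 0.012, 0.4041]
tool_rot: [2.034, 2.39, 0.012]
contact_force: [0.1, -0.2, -0.8]
opening: 0.0356
```

```bash
python3 - <<'E'
from h import *
plan([0.5027,0.0095,0.1155],0.161)
E
```

```text
turn deg [ 0.43 -0.15 -0.02] shift cm after turn [-0.26  0.05 13.36] before [-0.3  -0.05 13.36] t 30.9 q6 -0.29 F [ 0.1 -0.2 -0.8] open 0.0356
```

Call:
jog_arm --steps '[[[-0.3, 0, 1.5], [0.4, 0, 0]], [[-0.1, 0, 2], [0.2, 0, 0]], [[-0.1, 0, 2], [0.2, 0, 0]], [[-0.1, 0, 1.6], [0.2, 0, 0]], [[0, 0, 0], [0, 0, 0]]]'

```text
t: 31.35
tool_pos: [0.5022, 0.0099, 0.3272]
tool_rot: [-2.023, -2.389, 0.01]
contact_force: [0.4, 0.8, -1.1]
opening: 0.0352
```

```bash
python3 - <<'E'
from h import *
plan([0.5027,0.0095,0.1155],0.161)
E
```

```text
turn deg [-0.72 -0.27  0.26] shift cm after turn [-0.04  0.04  5.67] before [-0.07  0.12  5.67] t 31.4 q6 -0.29 F [ 0.4  0.8 -1.1] open 0.0352
```

Call:
jog_arm --steps '[[[-0.1, 0, 0.8], [-0.6, -0.2, 0.2]], [[0, 0, 1.2], [0, 0, 0]], [[-0.1, 0, 1.2], [0, 0, 0]], [[0, 0, 0], [0, 0, 0]]]'

```text
t: 31.75
tool_pos: [0.5127, 0.0086, 0.3257]
tool_rot: [2.007, 2.373, 0.029]
contact_force: [0.7, -0.1, -1.9]
opening: 0.0347
```

```bash
python3 - <<'E'
from h import *
plan([0.5027,0.0095,0.1155],0.161)
grab("wrist","r_w.png")
E
```

```text
turn deg [2.04 0.76 0.32] shift cm after turn [ 0.25 -0.97  5.52] before [ 0.33 -1.17  5.47] t 31.8 q6 -0.29 F [ 0.7 -0.1 -1.9] open 0.0347
```

View pics/r_w.png

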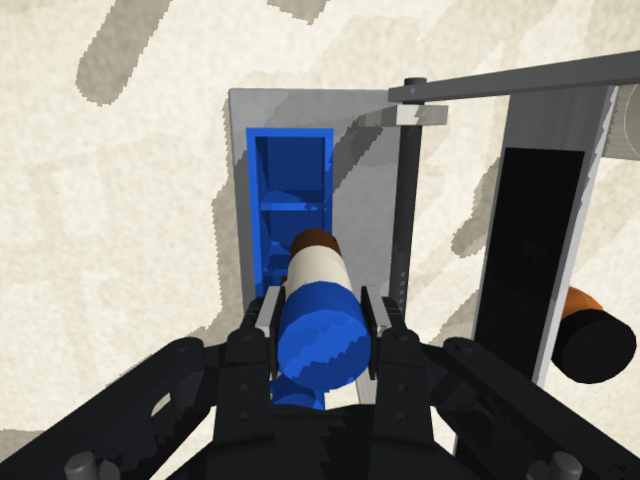

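Call:
jog_arm --steps '[[[0, 0, -2], [0, 0, 0]], [[0.2, -1, 0], [2, 0.7, 0.3]], [[0, 0, 0], [0, 0, 0]]]'

```text
t: 32.1
tool_pos: [0.5022, 0.0103, 0.347]
tool_rot: [2.031, 2.392, 0.004]
contact_force: [1.0, -0.1, -1.4]
opening: 0.0341
```

```bash
python3 - <<'E'
from h import *
plan([0.5027,0.0095,0.1155],0.161)
grab("wrist","r2_w.png");s=grab("side");crop(s,260,130,460,310,4,"r2_s.png")
E
```

```text
turn deg [0.24 0.06 0.12] shift cm after turn [-0.09  0.04  7.65] before [-0.08  0.01  7.66] t 32.1 q6 -0.29 F [ 1.  -0.1 -1.4] open 0.0341
```

View pics/r2_w.png

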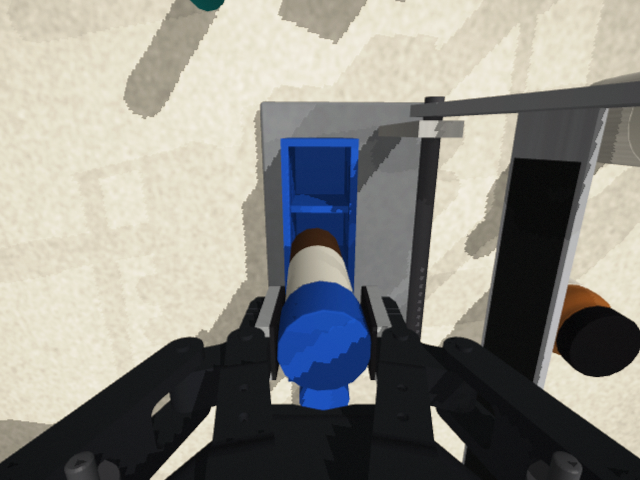

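View pics/r2_s.png

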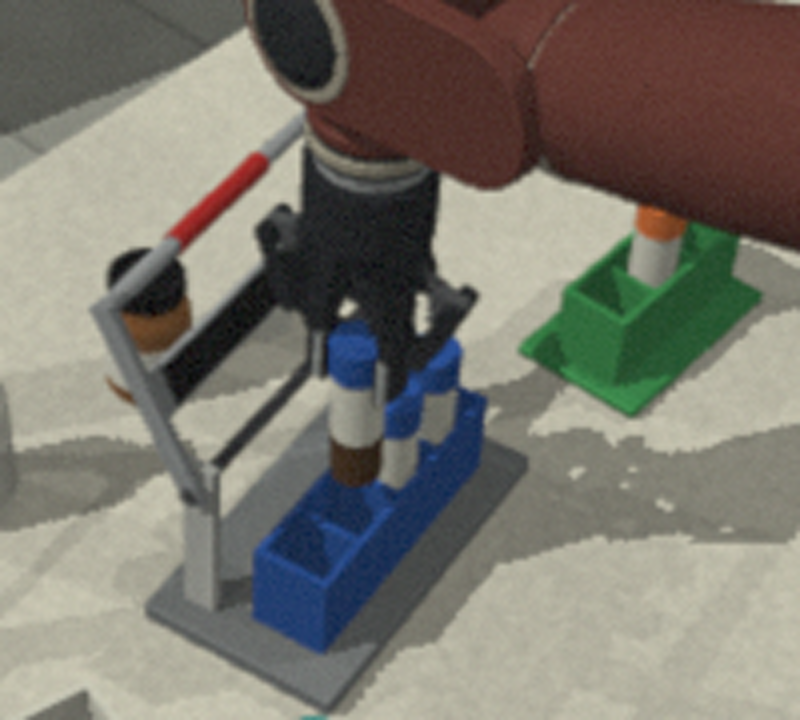

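Call:
jog_arm --steps '[[[-0.1, 0.4, 0.5], [0, 0, 0]], [[-0.1, 0, 1], [0.1, 0, 0]], [[-0.1, 0, 1], [0.1, 0, 0]], [[0, 0, 0], [0, 0, 0]]]'

```text
t: 32.6
tool_pos: [0.508, 0.0078, 0.3182]
tool_rot: [2.032, 2.394, -0.0]
contact_force: [-0.2, -0.9, -1.0]
opening: 0.0344
```

```bash
python3 - <<'E'
from h import *
plan([0.5067,0.0102,0.1155],0.161)
grab("wrist","r3_w.png")
E
```

```text
turn deg [0.06 0.07 0.14] shift cm after turn [ 0.25 -0.09  4.77] before [ 0.26 -0.09  4.76] t 32.6 q6 -0.29 F [-0.2 -0.9 -1. ] open 0.0344
```

View pics/r3_w.png

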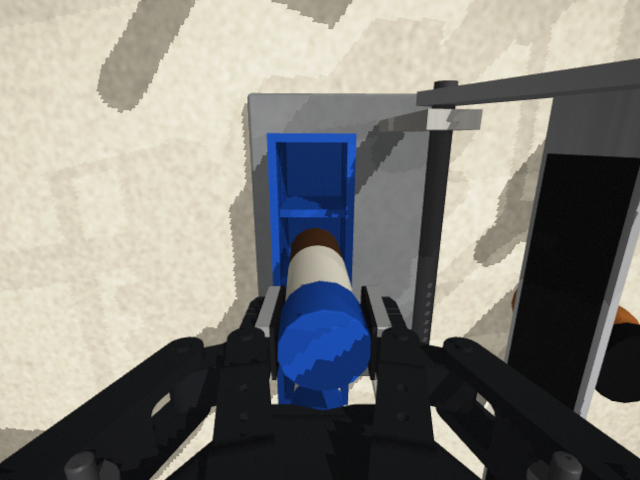

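Call:
jog_arm --steps '[[[0.2, 0, 0.6], [0, 0, 0]], [[0, 0, 1], [0, 0, 0]], [[0, 0, 1], [0, 0, 0]], [[0, 0, 0], [0, 0, 0]]]'

```text
t: 33.05
tool_pos: [0.5078, 0.0099, 0.2904]
tool_rot: [2.031, 2.394, 0.001]
contact_force: [-0.8, -0.6, -0.3]
opening: 0.0341
```

```bash
python3 - <<'E'
from h import *
plan([0.5067,0.0102,0.1155],0.161)
grab("wrist","r4_w.png")
E
```

```text
turn deg [0.1  0.08 0.13] shift cm after turn [ 0.04 -0.1   1.99] before [ 0.05 -0.1   1.99] t 33.0 q6 -0.29 F [-0.8 -0.6 -0.3] open 0.0341
```

View pics/r4_w.png

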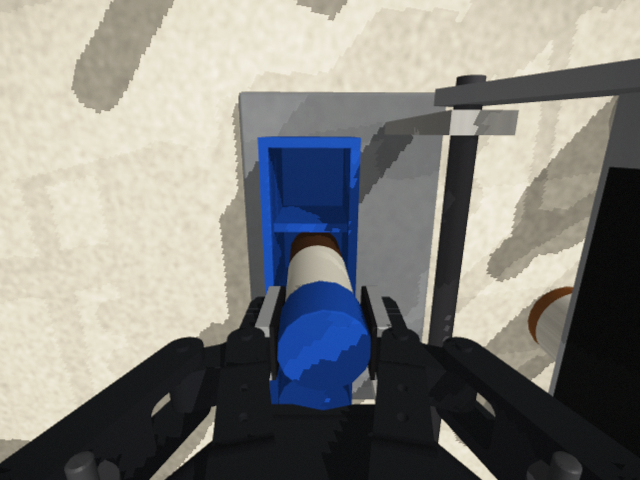

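Inside the cell. Continue to the floor.

Call:
jog_arm --steps '[[[0, 0, 0.8], [0, 0, 0]], [[0, 0, 0.8], [0, 0, 0]], [[0, 0, 0], [0, 0, 0]]]'

```text
t: 33.4
tool_pos: [0.508, 0.0098, 0.2745]
tool_rot: [2.031, 2.393, 0.0]
contact_force: [0.2, 0.1, -1.2]
opening: 0.034
```

```bash
python3 - <<'E'
from h import *
plan([0.5057,0.0102,0.1155],0.161)
E
```

```text
turn deg [0.1  0.12 0.14] shift cm after turn [ 0.08 -0.22  0.4 ] before [ 0.08 -0.22  0.4 ] t 33.4 q6 -0.29 F [ 0.2  0.1 -1.2] open 0.034
```

Call:
jog_arm --steps '[[[0, -0.1, 0.3], [0, 0, 0]], [[0, 0, 0.2], [0, 0, 0]], [[0, 0, 0], [0, 0, 0]]]'

```text
t: 33.7
tool_pos: [0.5073, 0.0096, 0.2692]
tool_rot: [2.03, 2.392, 0.002]
contact_force: [0.0, -0.8, -0.7]
opening: 0.0347
```

Call:
jog_arm --steps '[[[0, 0, 0], [0, 0, 0]], [[0, 0, 0], [0, 0, 0]], [[0, 0, 0], [0, 0, 0]], [[0, 0, -2], [0, 0, 0]], [[0, 0, -4], [0, 0, 0]], [[0, 0, -4], [0, 0, 0]], [[4, 0, -1], [0, 0, 0]], [[4.5, 0, 0], [0, 0, 0]]]' --fingers 0.4

```text
t: 34.5
tool_pos: [0.4939, 0.0919, 0.3848]
tool_rot: [2.039, 2.382, 0.005]
contact_force: [0.1, 0.1, -0.9]
opening: 0.0595
```

Call:
jog_arm --steps '[[[4.5, 0, 0], [0, 0, 8]], [[4.5, 0, 0], [0, 0, 8]], [[4.5, 0, 0], [0, 0, 8]], [[4.5, 0, 0], [0, 0, 0]], [[4.5, 0, 0], [0, 0, 0]], [[0, 0, 0], [0, 0, 0]]]'

```text
t: 35.1
tool_pos: [0.5134, 0.3178, 0.3899]
tool_rot: [2.479, 1.916, 0.023]
contact_force: [0.0, -0.7, 0.2]
opening: 0.0596
```

```bash
python3 car.py s;python3 - <<'E'
from h import *
plan([0.524,.3875,.2],-.259)
s=cv2.imread("pics/s_side.png")[:,:,::-1];crop(s,200,170,460,390,3,"s_s2.png")
E
```

```text
([325.7, 142.4], [301, 117, 51, 53, 2099]) [0.5381 0.3854 0.115 ]
([630.5, 398.2], [614, 379, 26, 44, 675]) [0.7443 0.1063 0.115 ]
side ([350.0, 258.4], [323, 223, 58, 70, 1718]) [0.4713 0.0407 0.109 ]
side ([218.5, 331.2], [211, 322, 16, 19, 241]) [0.5372 0.3868 0.109 ]
turn deg [ 0.91 -0.25  0.09] shift cm after turn [-2.41 -0.77  3.5 ] before [-2.42 -0.83  3.47] t 35.2 q6 0.69 F [-0.4  0.2 -0.1] open 0.0595
turn deg [ 0.91 -0.25  0.09] shift cm after turn [ 7.31 -0.81  3.5 ] before [ 7.29 -0.86  3.51] t 35.2 q6 0.69 F [-0.4  0.2 -0.1] open 0.0595
```

View pics/s_wrist.png

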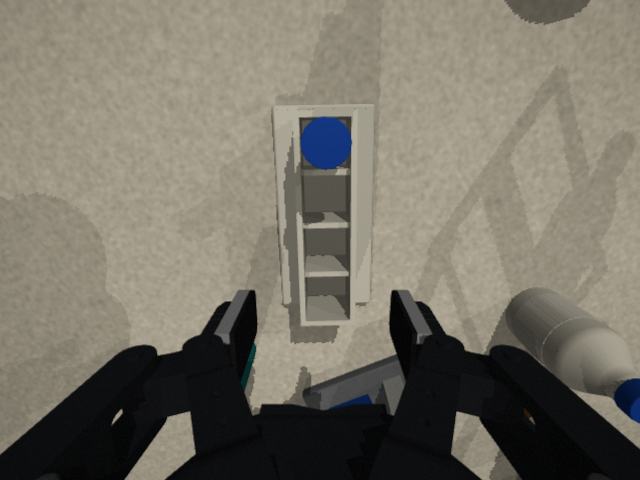

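View pics/s_s2.png

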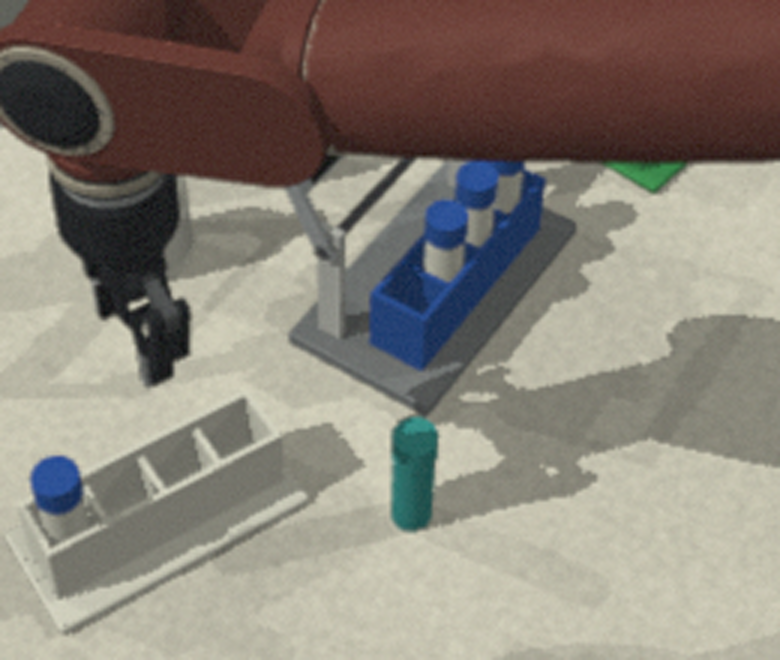

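The carrier was knocked about 14 mm; the last cap is now at (0.538, 0.386), and the two cameras agree on that.

```bash
python3 - <<'E'
from h import *
plan([0.538,.386,.2],-.255)
E
```

```text
turn deg [ 0.91 -0.24 -0.14] shift cm after turn [7.52 0.61 3.5 ] before [7.5  0.53 3.54] t 35.2 q6 0.69 F [-0.4  0.2 -0.1] open 0.0595
```

Call:
jog_arm --steps '[[[3.8, 0.3, 0], [0.9, -0.2, 0]], [[3.7, 0.3, 1], [0, 0, 0]], [[0, 0, 2.5], [0, 0, 0]], [[0, 0, 2.5], [0, 0, 0]], [[0, 0, 0], [0, 0, 0]]]'

```text
t: 35.7
tool_pos: [0.5396, 0.3822, 0.3302]
tool_rot: [2.494, 1.908, 0.002]
contact_force: [-0.4, -0.3, 0.1]
opening: 0.0601
```

```bash
python3 - <<'E'
from h import *
plan([0.538,0.386,0.108],-0.255)
C=cam("wrist");w=grab("wrist","t_w.png")
for b in blobs(w,(100,120,40),(125,255,255),300):print(b,onz("wrist",*b[0],.117,C))
E
```

```text
turn deg [ 0.12 -0.02 -0.54] shift cm after turn [ 0.33 -0.25  6.72] before [ 0.33 -0.27  6.71] t 35.7 q6 0.77 F [-0.4 -0.3  0.1] open 0.0601
([317.2, 263.8], [287, 230, 61, 68, 3220]) [0.53847897 0.38717942 0.117     ]
```

View pics/t_w.png

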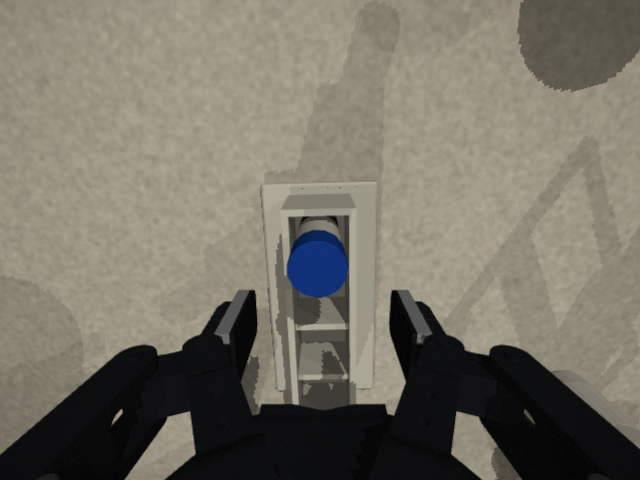

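Call:
jog_arm --steps '[[[0.4, -0.2, 1.5], [0.1, 0, -0.5]], [[0.1, 0, 1.7], [0.1, 0, 0]], [[0.1, 0, 1.7], [0.1, 0, 0]], [[0, 0, 1.4], [0.1, 0, 0]], [[0, 0, 0], [0, 0, 0]]]'

```text
t: 36.25
tool_pos: [0.5413, 0.3876, 0.2694]
tool_rot: [-2.487, -1.916, -0.01]
contact_force: [0.2, -0.5, 0.0]
opening: 0.0599
```

```bash
python3 - <<'E'
from h import *
plan([0.538,0.3865,0.108],-0.255)
E
```

```text
turn deg [ 0.11 -0.39 -0.17] shift cm after turn [-0.19 -0.29  0.64] before [-0.19 -0.29  0.64] t 36.2 q6 0.77 F [ 0.2 -0.5  0. ] open 0.0599
```

Call:
jog_arm --steps '[[[-0.2, -0.3, 0.5], [0.1, -0.4, 0]], [[0, 0, 0.1], [0, 0, 0]], [[0, 0, 0], [0, 0, 0]]]'

```text
t: 36.55
tool_pos: [0.5377, 0.3864, 0.2627]
tool_rot: [2.488, 1.917, -0.001]
contact_force: [0.3, -0.1, 0.7]
opening: 0.0596
```

```bash
python3 - <<'E'
from h import *
plan([0.538,0.3865,0.108],-0.255)
E
```

```text
turn deg [-0.01  0.05 -0.17] shift cm after turn [ 0.02  0.03 -0.03] before [ 0.02  0.03 -0.03] t 36.5 q6 0.77 F [ 0.3 -0.1  0.7] open 0.0596
```

Call:
jog_arm --steps '[[[0, 0, 0], [0, 0, 0]], [[0, 0, 0], [0, 0, 0]], [[0, 0, 0], [0, 0, 0]], [[0, 0, 0], [0, 0, 0]]]' --fingers -1

```text
t: 36.95
tool_pos: [0.5381, 0.3868, 0.2646]
tool_rot: [2.488, 1.917, 0.003]
contact_force: [0.8, -0.2, -0.4]
opening: 0.0338
```

Call:
jog_arm --steps '[[[0, 0, -2], [0, 0, 0]], [[0, 0, -3], [0, 0, 0]], [[0, 0, -4], [0, 0, 0]], [[0, 0, -4], [0, 0, 0]], [[-1, 0, 0], [0, 0, -8]], [[-3, 0, 0], [0, 0, -8]], [[-4, 0, 0], [0, 0, -8]]]'

```text
t: 37.65
tool_pos: [0.5321, 0.3086, 0.3986]
tool_rot: [2.01, 2.414, 0.001]
contact_force: [0.6, -1.7, -0.5]
opening: 0.0339
```

```bash
python3 - <<'E'
from h import *
plan([0.4952,0.0559,0.23],0.161)
grab("wrist","u_w.png")
E
```

```text
turn deg [ 0.03 -0.02  1.22] shift cm after turn [-24.35  -7.69   1.36] before [-24.18  -8.2    1.35] t 37.6 q6 0.22 F [ 0.6 -1.7 -0.5] open 0.0339
```

View pics/u_w.png

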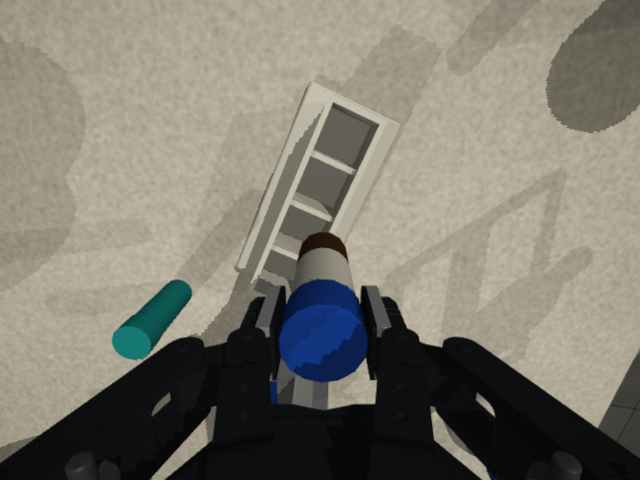

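Held upright. On to cell 0.

Call:
jog_arm --steps '[[[-4.4, -1.4, -0.1], [0, 0, 1.2]], [[-4.4, -1.4, -0.1], [0, 0, 0]], [[-4.4, -1.4, -0.1], [0, 0, 0]], [[-4.4, -1.4, -0.1], [0, 0, 0]], [[-4.2, -1.3, 0], [0, 0, 0]], [[-1.3, -0.5, 0], [0, 0, 0]], [[0, 0, 0], [0, 0, 0]]]'

```text
t: 38.4
tool_pos: [0.4953, 0.0548, 0.4029]
tool_rot: [2.039, 2.383, -0.006]
contact_force: [-0.6, -0.1, -2.0]
opening: 0.034
```

```bash
python3 - <<'E'
from h import *
plan([0.4952,0.0559,0.1148],0.161)
grab("wrist","v_w.png")
E
```

```text
turn deg [ 0.03  0.35 -0.33] shift cm after turn [1.100e-01 1.000e-02 1.331e+01] before [ 0.19  0.   13.31] t 38.4 q6 -0.19 F [-0.6 -0.1 -2. ] open 0.034
```

View pics/v_w.png

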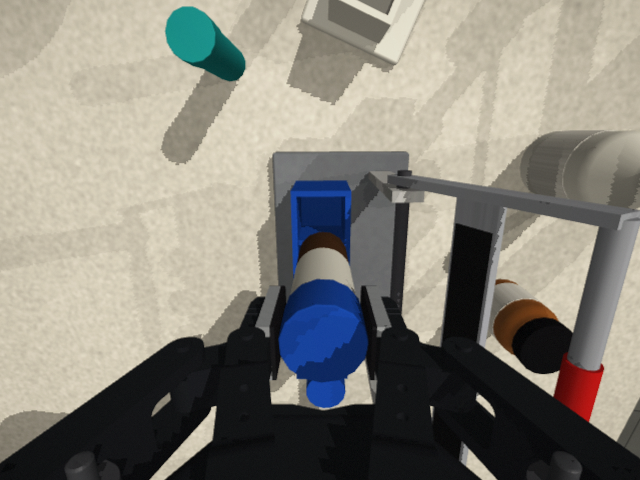

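Call:
jog_arm --steps '[[[0.1, 0, 1.5], [0.1, 0.3, -0.3]], [[-0.1, 0, 2], [0.2, 0, 0]], [[-0.1, 0, 2], [0.2, 0, 0]], [[-0.1, 0, 1.5], [0.2, 0, 0]], [[0, 0, 0], [0, 0, 0]]]'

```text
t: 38.95
tool_pos: [0.4957, 0.0587, 0.3269]
tool_rot: [-2.02, -2.392, 0.014]
contact_force: [-0.8, -0.2, -0.7]
opening: 0.0337
```

```bash
python3 - <<'E'
from h import *
plan([0.4962,0.0559,0.1148],0.161)
E
```

```text
turn deg [-0.78 -0.14  0.43] shift cm after turn [-0.28  0.    5.71] before [-0.3   0.08  5.71] t 39.0 q6 -0.2 F [-0.8 -0.2 -0.7] open 0.0337
```

Call:
jog_arm --steps '[[[-0.3, 0.1, 0], [-0.7, -0.1, 0.4]], [[0, 0, 0], [0, 0, 0]]]'

```text
t: 39.15
tool_pos: [0.4975, 0.0569, 0.3265]
tool_rot: [-2.032, -2.394, 0.0]
contact_force: [0.2, 0.1, -1.2]
opening: 0.0341
```

```bash
python3 - <<'E'
from h import *
plan([0.4962,0.0559,0.1148],0.161)
grab("wrist","v2_w.png")
E
```

```text
turn deg [-0.07 -0.06  0.11] shift cm after turn [-0.08 -0.15  5.67] before [-0.08 -0.14  5.67] t 39.1 q6 -0.2 F [ 0.2  0.1 -1.2] open 0.0341
```

View pics/v2_w.png

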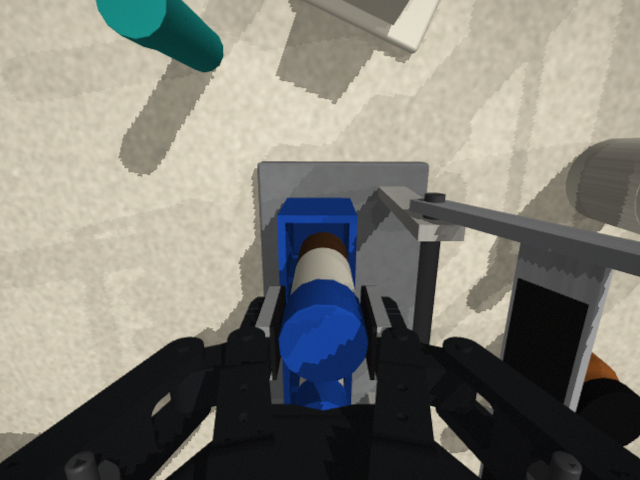

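Call:
jog_arm --steps '[[[-0.1, -0.2, 1], [0, 0, 0]], [[0, 0, 1.2], [0, 0, 0]], [[0, 0, 1.2], [0, 0, 0]], [[0, 0, 0], [0, 0, 0]]]'

```text
t: 39.6
tool_pos: [0.4961, 0.0554, 0.2922]
tool_rot: [2.033, 2.393, 0.004]
contact_force: [-0.9, -0.5, -1.7]
opening: 0.0338
```

```bash
python3 - <<'E'
from h import *
plan([0.4962,0.0559,0.1148],0.161)
grab("wrist","v3_w.png")
E
```

```text
turn deg [ 0.17 -0.02  0.09] shift cm after turn [0.05 0.01 2.24] before [0.05 0.01 2.24] t 39.6 q6 -0.2 F [-0.9 -0.5 -1.7] open 0.0338
```

View pics/v3_w.png

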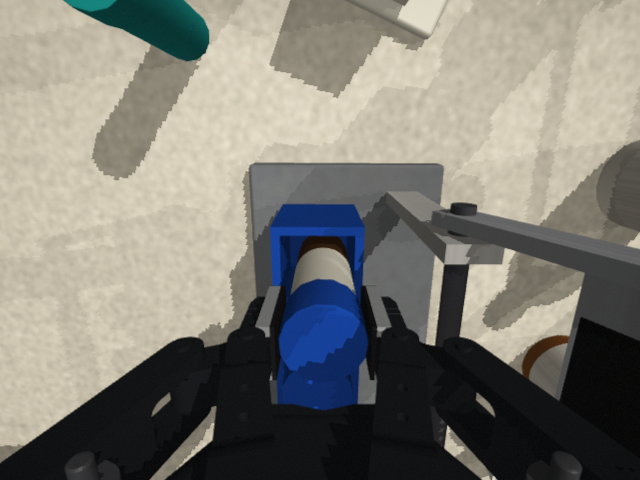

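Call:
jog_arm --steps '[[[0, 0, 0.8], [0, 0, 0]], [[0, 0, 0.8], [0, 0, 0]], [[0, 0, 0.5], [0, 0, 0]], [[0, 0, 0], [0, 0, 0]]]'

```text
t: 40.05
tool_pos: [0.4968, 0.0554, 0.2706]
tool_rot: [2.032, 2.392, 0.006]
contact_force: [0.4, -0.4, -2.5]
opening: 0.0341
```

Call:
jog_arm --steps '[[[0, 0, 0], [0, 0, 0]], [[0, 0, 0], [0, 0, 0]], [[0, 0, 0], [0, 0, 0]], [[0, 0, -2], [0, 0, 0]], [[0, 0, -4], [0, 0, 0]], [[0, 0, -4], [0, 0, 0]], [[0, 0, -3], [0, 0, 0]], [[-4, -4, 0], [0, 0, 0]]]' --fingers 0.4

```text
t: 40.85
tool_pos: [0.468, 0.0163, 0.407]
tool_rot: [2.024, 2.396, 0.009]
contact_force: [1.0, -1.4, 2.0]
opening: 0.0594
```

Call:
jog_arm --steps '[[[-4, -4, 0], [0, 0, 0]], [[-4, -4, 0], [0, 0, 0]], [[0, 0, 0], [0, 0, 0]]]'

```text
t: 41.15
tool_pos: [0.4059, -0.0709, 0.41]
tool_rot: [2.019, 2.388, 0.011]
contact_force: [-0.6, 0.6, -0.2]
opening: 0.0598
```

```bash
python3 look.py x; python3 - <<'E'
from m import *
z=np.load("w_x.npz");C=(z["K"],z["T"])
w=cv2.imread("pics/x_wrist.png")[:,:,::-1];s=cv2.imread("pics/x_side.png")[:,:,::-1];t=cv2.imread("pics/x_top.png")[:,:,::-1]
crop(s,200,150,460,370,3,"x_s2.png");crop(t,120,160,520,340,2,"x_t2.png")
E
```

```text
41.3 [ 0.40799518 -0.06780037  0.40984326]
```

View pics/x_wrist.png

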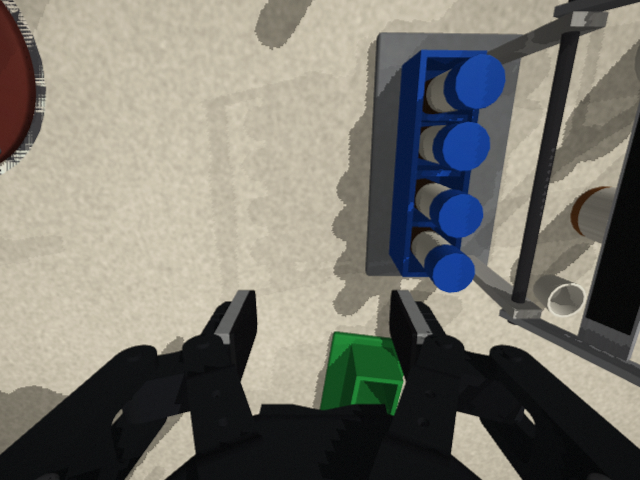

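View pics/x_s2.png

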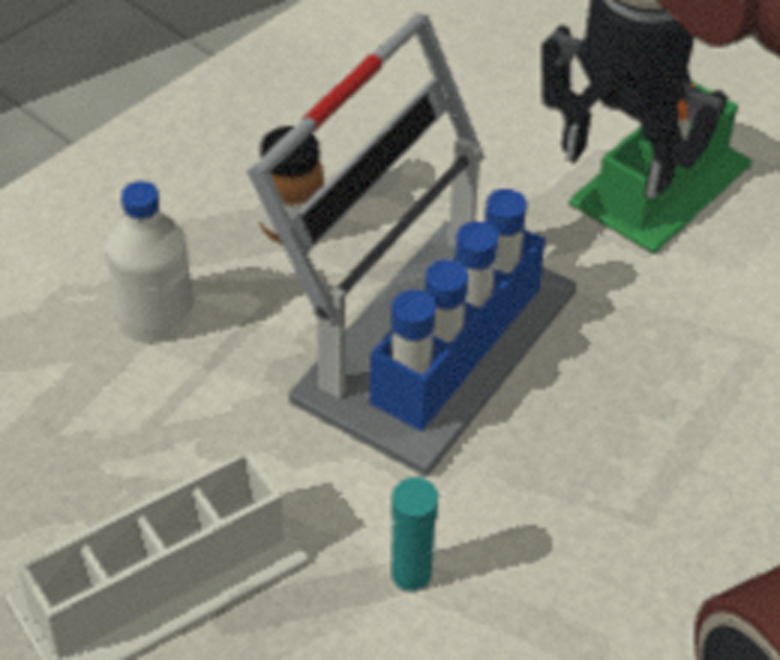

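View pics/x_t2.png

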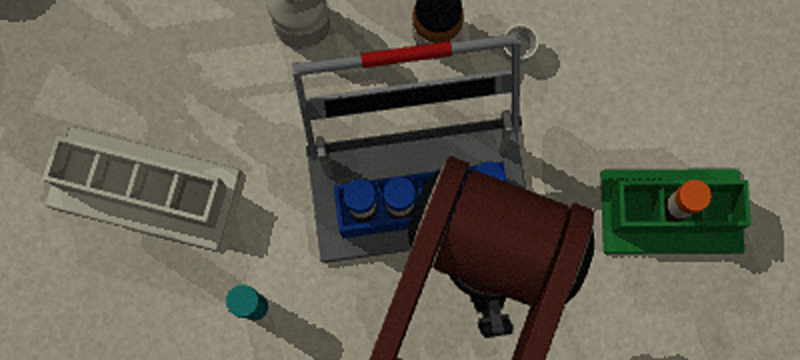

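```bash
python3 - <<'E'
from m import *
z=np.load("w_x.npz");C=(z["K"],z["T"])
for a,b in zip([(481,81),(465,145),(456,214),(454,270)],[(413,302),(447,272),(477,233),(506,200)]):
    print(triN([ray("wrist",*a,C),ray("side",200+b[0]/3,150+b[1]/3)]))
o=np.array([.5065,-.0137,0]);
plan([0.4406,-.0245,.3],.161)
E
```

```text
(array([0.49922095, 0.05428516, 0.1259758 ]), [0.1, 0.1])
(array([0.50063099, 0.01179675, 0.1265194 ]), [0.2, 0.2])
(array([ 0.5101475 , -0.03811831,  0.1264433 ]), [1.8, 1.8])
(array([ 0.51829823, -0.08230892,  0.12901704]), [0.0, 0.0])
turn deg [0.85 0.24 0.71] shift cm after turn [ 3.75  3.91 -4.52] before [ 3.68  4.02 -4.47] t 41.3 q6 -0.52 F [ 0.   1.4 -0.6] open 0.0597
```

All caps top out at 126–129 mm, where fully down is 125, so they are seated. Now locate the open bar.

```bash
python3 - <<'E'
from m import *
s=cv2.imread("pics/x_side.png")[:,:,::-1];t=cv2.imread("pics/x_top.png")[:,:,::-1]
rt=blobs(t,(0,180,80),(4,255,255));rs=blobs(s,(0,170,60),(4,255,255));print(rt,rs)
p,e=triN([ray("top",*rt[0][0]),ray("side",*rs[-1][0])]);print(p,e)
ux=np.array([np.cos(.161),np.sin(.161),0]);H=np.array([.5065,-.0137,0])+.06*ux+[0,0,.125];d=p-H
print("H",H,"angle",np.arctan2(d[2],-d@ux),np.hypot(d[2],d@ux))
plan(p+[0,0,.06],.161)
E
```

```text
[([322.7, 186.0], [301, 181, 45, 11, 231])] [([314.6, 179.3], [304, 169, 22, 22, 113])]
[0.62233412 0.00498545 0.24323801] [0.4, 0.4]
H [ 0.56572405 -0.00408168  0.125     ] angle 2.022276480975123 0.1314044324109288
turn deg [0.85 0.24 0.71] shift cm after turn [ 3.75 22.32 -4.84] before [ 3.45 22.44 -4.52] t 41.3 q6 -0.52 F [ 0.   1.4 -0.6] open 0.0597
```

Call:
jog_arm --steps '[[[0, 0, -3], [0.8, 0.2, 0.7]], [[0, 0, -3], [0, 0, 0]], [[0.7, 4.4, 0], [0, 0, 0]], [[0.7, 4.4, 0], [0, 0, 0]], [[0.7, 4.4, 0], [0, 0, 0]], [[0.7, 4.4, 0], [0, 0, 0]], [[0.7, 4.4, 0], [0, 0, 0]], [[0, 0, 0], [0, 0, 0]]]' --fingers 0.1

```text
t: 42.1
tool_pos: [0.6316, 0.02, 0.4701]
tool_rot: [2.013, 2.412, 0.002]
contact_force: [0.1, 0.6, -0.8]
opening: 0.0472
```

```bash
python3 - <<'E'
from h import *
plan([.6223,.005,.2425],.161)
grab("wrist","y_w.png")
E
```

```text
turn deg [ 0.07 -0.06  1.09] shift cm after turn [-1.33 -1.16  7.26] before [-1.32 -1.19  7.25] t 42.1 q6 -0.27 F [ 0.1  0.6 -0.8] open 0.0472
```

View pics/y_w.png

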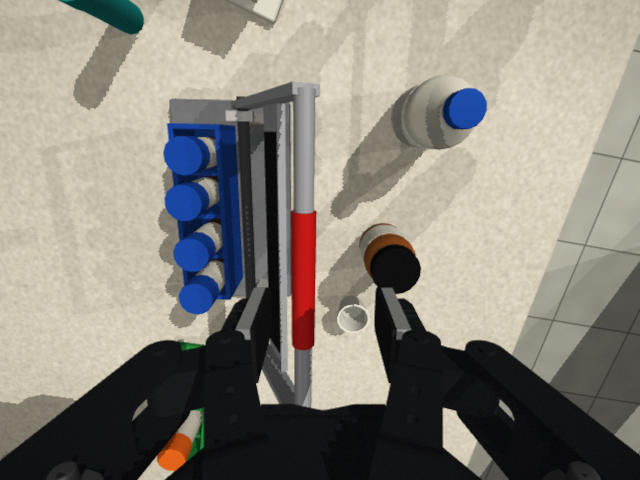

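Call:
jog_arm --steps '[[[-1.3, -1.2, 0], [0, 0, 1]], [[0, 0, 2], [0, 0, 0]], [[0, 0, 2], [0, 0, 0]], [[0, 0, 1.5], [0, 0, 0]], [[0, 0, 0], [0, 0, 0]]]'

```text
t: 42.65
tool_pos: [0.6165, 0.0046, 0.4163]
tool_rot: [2.031, 2.393, 0.002]
contact_force: [-0.3, -0.6, -0.5]
opening: 0.047
```

```bash
python3 - <<'E'
from h import *
plan([.6223,.005,.2425],.161)
E
```

```text
turn deg [0.16 0.09 0.12] shift cm after turn [-0.06  0.58  1.88] before [-0.05  0.57  1.88] t 42.6 q6 -0.28 F [-0.3 -0.6 -0.5] open 0.047
```

Call:
jog_arm --steps '[[[0, 0.5, 0.8], [0, 0, 0]], [[0, 0, 1], [0, 0, 0]], [[0, 0, 0], [0, 0, 0]]]'

```text
t: 42.95
tool_pos: [0.621, 0.0048, 0.3997]
tool_rot: [2.03, 2.389, 0.005]
contact_force: [0.1, 0.8, -0.4]
opening: 0.0471
```

Call:
jog_arm --steps '[[[0, 0, 0], [0, 0, 0]], [[0, 0, 0], [0, 0, 0]], [[0, 0, 0], [0, 0, 0]], [[0, 0, 0], [0, 0, 0]], [[0, 0, 0], [0, 0, 0]]]' --fingers -1 --grip_force 30

```text
t: 43.45
tool_pos: [0.6213, 0.0048, 0.4006]
tool_rot: [2.03, 2.388, 0.005]
contact_force: [0.1, 0.1, -1.5]
opening: 0.0138
```

```bash
sed -i 's/\.158/.161/g; s/H=np.array.*/H=np.array([.5657,-.0041,.125])/' arc.py; python3 arc.py 1.9 1.75 1.6 1.45 1.3
```

```text
angle 2.0153393567870257 r 0.13361209854722336 F [ 0.1022464   0.09523726 -1.50232369] open 0.013839641857134105
turn deg [0.42 0.19 0.05] shift cm after turn [ 0.02 -1.43 -0.24] before [ 0.02 -1.43 -0.25] t 43.5 q6 -0.27 F [ 0.1  0.1 -1.5] open 0.0138
turn deg [0.42 0.19 0.05] shift cm after turn [ 0.02 -3.32 -0.73] before [ 0.02 -3.31 -0.75] t 43.5 q6 -0.27 F [ 0.1  0.1 -1.5] open 0.0138
turn deg [0.42 0.19 0.05] shift cm after turn [ 0.02 -5.25 -0.93] before [ 0.02 -5.25 -0.97] t 43.5 q6 -0.27 F [ 0.1  0.1 -1.5] open 0.0138
turn deg [0.42 0.19 0.05] shift cm after turn [ 0.02 -7.2  -0.84] before [ 0.02 -7.19 -0.9 ] t 43.5 q6 -0.27 F [ 0.1  0.1 -1.5] open 0.0138
turn deg [0.42 0.19 0.05] shift cm after turn [ 0.02 -9.11 -0.46] before [ 0.02 -9.11 -0.53] t 43.5 q6 -0.27 F [ 0.1  0.1 -1.5] open 0.0138
```

Call:
jog_arm --steps '[[[0, -1.4, -0.5], [0.3, 0, 0]], [[0, -1.9, -0.5], [0, 0, 0]], [[0, -1.9, -0.2], [0, 0, 0]], [[0, -1.9, 0.1], [0, 0, 0]], [[0, 0, 0], [0, 0, 0]]]'

```text
t: 43.95
tool_pos: [0.5535, -0.0059, 0.4183]
tool_rot: [2.017, 2.376, 0.033]
contact_force: [-0.3, -0.8, -7.8]
opening: 0.0138
```

```bash
python3 arc.py 1.45 1.3 1.15 1 .85 .7
```

```text
angle 1.5172754623828477 r 0.13858529813249082 F [-0.28322031 -0.82282431 -7.82861034] open 0.013834909754625441
turn deg [1.83 0.29 0.11] shift cm after turn [-0.02 -0.33  0.93] before [-0.02 -0.36  0.91] t 44.0 q6 -0.31 F [-0.3 -0.8 -7.8] open 0.0138
turn deg [1.83 0.29 0.11] shift cm after turn [-0.02 -2.24  1.3 ] before [-0.01 -2.28  1.23] t 44.0 q6 -0.31 F [-0.3 -0.8 -7.8] open 0.0138
turn deg [1.83 0.29 0.11] shift cm after turn [-0.02 -4.07  1.96] before [-0.   -4.13  1.83] t 44.0 q6 -0.31 F [-0.3 -0.8 -7.8] open 0.0138
turn deg [1.83 0.29 0.11] shift cm after turn [-0.02 -5.79  2.89] before [ 0.01 -5.88  2.7 ] t 44.0 q6 -0.31 F [-0.3 -0.8 -7.8] open 0.0138
turn deg [1.83 0.29 0.11] shift cm after turn [-0.02 -7.34  4.06] before [ 0.01 -7.47  3.83] t 44.0 q6 -0.31 F [-0.3 -0.8 -7.8] open 0.0138
turn deg [1.83 0.29 0.11] shift cm after turn [-0.02 -8.71  5.46] before [ 0.02 -8.88  5.17] t 44.0 q6 -0.31 F [-0.3 -0.8 -7.8] open 0.0138
```

Call:
jog_arm --steps '[[[0, -0.8, 0.4], [1.3, 0.2, 0]], [[0, -1.5, 0.5], [0.5, 0, 0]], [[0, -1.8, 0.8], [0, 0, 0]], [[0, -1.7, 0.9], [0, 0, 0]], [[0, -1.5, 1.2], [0, 0, 0]], [[0, 0, 0], [0, 0, 0]]]'

```text
t: 44.55
tool_pos: [0.4852, -0.0173, 0.3905]
tool_rot: [2.021, 2.383, 0.024]
contact_force: [2.9, 0.1, -6.0]
opening: 0.0137
```

```bash
python3 arc.py 1 .85 .7 .55 .4 .25 .1 0
```

```text
angle 0.9557314337473013 r 0.13533034061052138 F [ 2.94766247  0.09552686 -5.98724044] open 0.013702122207789876
turn deg [1.3  0.18 0.17] shift cm after turn [0.01 1.14 0.11] before [0.01 1.14 0.14] t 44.5 q6 -0.35 F [ 2.9  0.1 -6. ] open 0.0137
turn deg [1.3  0.18 0.17] shift cm after turn [ 0.01 -0.42  1.28] before [ 0.02 -0.45  1.27] t 44.5 q6 -0.35 F [ 2.9  0.1 -6. ] open 0.0137
turn deg [1.3  0.18 0.17] shift cm after turn [ 0.01 -1.78  2.67] before [ 0.03 -1.84  2.63] t 44.5 q6 -0.35 F [ 2.9  0.1 -6. ] open 0.0137
turn deg [1.3  0.18 0.17] shift cm after turn [ 0.01 -2.92  4.25] before [ 0.03 -3.02  4.19] t 44.5 q6 -0.35 F [ 2.9  0.1 -6. ] open 0.0137
turn deg [1.3  0.18 0.17] shift cm after turn [ 0.01 -3.81  5.99] before [ 0.04 -3.95  5.9 ] t 44.5 q6 -0.35 F [ 2.9  0.1 -6. ] open 0.0137
turn deg [1.3  0.18 0.17] shift cm after turn [ 0.01 -4.43  7.83] before [ 0.05 -4.61  7.73] t 44.5 q6 -0.35 F [ 2.9  0.1 -6. ] open 0.0137
turn deg [1.3  0.18 0.17] shift cm after turn [ 0.01 -4.77  9.75] before [ 0.06 -4.99  9.64] t 44.5 q6 -0.35 F [ 2.9  0.1 -6. ] open 0.0137
turn deg [1.3  0.18 0.17] shift cm after turn [ 1.000e-02 -4.840e+00  1.105e+01] before [ 0.06 -5.09 10.94] t 44.5 q6 -0.35 F [ 2.9  0.1 -6. ] open 0.0137
```

Call:
jog_arm --steps '[[[0, -0.5, 1.2], [1.0, 0, 0]], [[0, -1.3, 1.4], [0.3, 0, 0]], [[0, -1.1, 1.6], [0.2, 0, 0]], [[0, -0.9, 1.7], [0.2, 0, 0]], [[0, 0, 0], [0, 0, 0]]]'

```text
t: 45.05
tool_pos: [0.4496, -0.0233, 0.3399]
tool_rot: [-2.029, -2.394, 0.01]
contact_force: [0.3, -1.5, -1.6]
opening: 0.0136
```

```bash
python3 arc.py .4 .25 .1 0; python3 - <<'E'
from h import *
s=grab("side");crop(s,260,130,460,310,4,"z_s.png")
E
```

```text
angle 0.46732537086347514 r 0.13291750064529204 F [ 0.33762716 -1.45690524 -1.61380144] open 0.013604413298350885
turn deg [-0.37  0.1   0.21] shift cm after turn [ 0.03 -0.21  0.93] before [ 0.04 -0.2   0.93] t 45.0 q6 -0.38 F [ 0.3 -1.5 -1.6] open 0.0136
turn deg [-0.37  0.1   0.21] shift cm after turn [ 0.03 -0.83  2.77] before [ 0.04 -0.81  2.78] t 45.0 q6 -0.38 F [ 0.3 -1.5 -1.6] open 0.0136
turn deg [-0.37  0.1   0.21] shift cm after turn [ 0.03 -1.17  4.69] before [ 0.05 -1.14  4.7 ] t 45.0 q6 -0.38 F [ 0.3 -1.5 -1.6] open 0.0136
turn deg [-0.37  0.1   0.21] shift cm after turn [ 0.03 -1.23  5.99] before [ 0.05 -1.2   6.  ] t 45.0 q6 -0.38 F [ 0.3 -1.5 -1.6] open 0.0136
```

View pics/z_s.png

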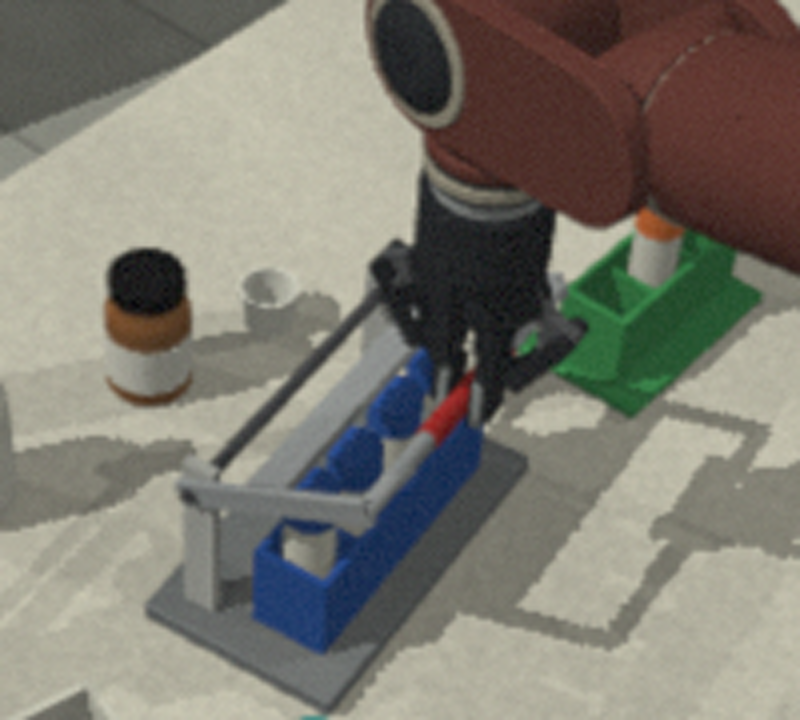

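Call:
jog_arm --steps '[[[0, -0.3, 1.2], [0, 0, 0]], [[0, -0.4, 1.3], [0.2, 0, 0]], [[0, -0.2, 1.2], [0.2, 0, 0]], [[0, -0.1, 0.8], [0.1, 0, 0]], [[0, 0, 0], [0, 0, 0]]]'

```text
t: 45.6
tool_pos: [0.4406, -0.0251, 0.2981]
tool_rot: [-2.02, -2.385, 0.029]
contact_force: [-2.3, 0.1, 0.5]
opening: 0.0136
```

```bash
python3 arc.py .1 0
```

```text
angle 0.138231075883845 r 0.13188958257255542 F [-2.25924982  0.05642672  0.47994519] open 0.013565282871865142
turn deg [-1.39 -0.02  0.24] shift cm after turn [ 0.07 -0.25  0.51] before [ 0.07 -0.24  0.52] t 45.6 q6 -0.39 F [-2.3  0.1  0.5] open 0.0136
turn deg [-1.39 -0.02  0.24] shift cm after turn [ 0.07 -0.31  1.81] before [ 0.07 -0.27  1.82] t 45.6 q6 -0.39 F [-2.3  0.1  0.5] open 0.0136
```

Call:
jog_arm --steps '[[[0, -0.2, 0.8], [-1.2, 0, 0]], [[0, 0, 0.8], [0, 0, 0]], [[0, 0, 0], [0, 0, 0]]]'

```text
t: 45.9
tool_pos: [0.4375, -0.0257, 0.2809]
tool_rot: [-2.025, -2.391, 0.014]
contact_force: [0.3, 0.1, -0.7]
opening: 0.0137
```

```bash
python3 arc.py 0
```

```text
angle 0.0071345849189192396 r 0.13192268361171242 F [ 0.30014083  0.06712186 -0.74244083] open 0.013696751794399806
turn deg [-0.69 -0.05  0.27] shift cm after turn [0.08 0.   0.09] before [0.08 0.01 0.09] t 45.9 q6 -0.39 F [ 0.3  0.1 -0.7] open 0.0137
```

Call:
jog_arm --steps '[[[0, 0, 0.4], [-0.5, 0, 0]], [[0, 0, 0], [0, 0, 0]]]'

```text
t: 46.1
tool_pos: [0.4373, -0.0258, 0.2794]
tool_rot: [-2.024, -2.392, 0.011]
contact_force: [-0.7, 0.6, -3.6]
opening: 0.0134
```

Call:
jog_arm --steps '[[[0, 0, 0.4], [0, 0, 0]], [[0, 0, 0], [0, 0, 0]]]'

```text
t: 46.3
tool_pos: [0.4379, -0.0259, 0.2797]
tool_rot: [-2.021, -2.39, 0.015]
contact_force: [-2.7, -0.4, -2.4]
opening: 0.0136
```

```bash
python3 arc.py 0
```

```text
angle -0.0020113946372260273 r 0.13188960167250594 F [-2.73575242 -0.37665285 -2.44462216] open 0.013560396797095451
turn deg [-0.83 -0.15  0.33] shift cm after turn [ 0.1  -0.04 -0.03] before [ 0.1  -0.04 -0.03] t 46.3 q6 -0.39 F [-2.7 -0.4 -2.4] open 0.0136
```

Call:
jog_arm --steps '[[[0, 0, 0], [0, 0, 0]], [[0, 0, 0], [0, 0, 0]], [[0, 0, 0], [0, 0, 0]], [[0, 0, -1.5], [0, 0, 0]], [[0, 0, -3], [0, 0, 0]], [[0, 0, -4], [0, 0, 0]], [[0, 0, -4], [0, 0, 0]], [[-3, -3, 0], [0, 0, 0]]]' --fingers -0.1

```text
t: 47.1
tool_pos: [0.4163, -0.0589, 0.4077]
tool_rot: [-2.013, -2.397, 0.013]
contact_force: [0.3, -1.4, 0.5]
opening: 0.0382
```

Call:
jog_arm --steps '[[[-4, -2, 0], [0, 0, 0]], [[-4, 0, 0], [0, 0, 0]], [[-4, 0, 0], [0, 0, 0]], [[-4, 0, 0], [0, 0, 0]], [[0, 0, 0], [0, 0, 0]]]'

```text
t: 47.6
tool_pos: [0.423, -0.2272, 0.4112]
tool_rot: [-2.019, -2.406, 0.011]
contact_force: [0.8, 1.2, -0.1]
opening: 0.0384
```

```bash
python3 look.py fin; python3 - <<'E'
from m import *
s=cv2.imread("pics/fin_side.png")[:,:,::-1];t=cv2.imread("pics/fin_top.png")[:,:,::-1]
rt=blobs(t,(0,180,80),(4,255,255));rs=blobs(s,(0,170,60),(4,255,255));print(rt,rs)
if rt and rs:
    p,e=triN([ray("top",*rt[0][0]),ray("side",*rs[-1][0])]);print(p,e,"angle",np.arcsin((p[2]-.125)/.13))
crop(s,200,150,460,370,3,"fin_s2.png");crop(t,120,160,520,340,2,"fin_t2.png")
print(ctrl.get_obs()["contact_force"])
E
```

```text
47.75 [ 0.42285579 -0.22361264  0.41094943]
[([334.9, 285.9], [315, 281, 42, 11, 219])] [([379.7, 246.1], [370, 234, 20, 24, 128])]
[ 0.43541088 -0.02389471  0.12850039] [0.3, 0.3] angle 0.026929352805709083
[0.26231517 0.49590456 0.26511259]
```

View pics/fin_s2.png

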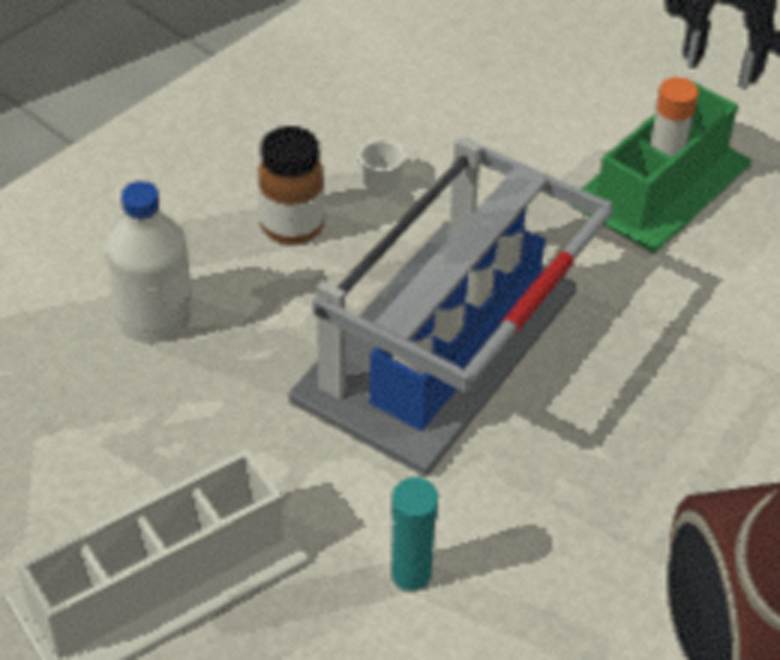

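View pics/fin_t2.png

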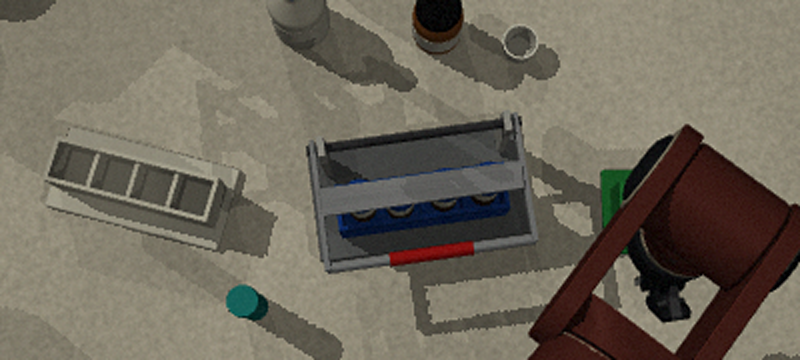

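```bash
python3 - <<'E'
from h import *
print(ctrl.finish_job(), ctrl.get_obs()["t"])
E
```

```text
the job is handed in; nothing more can be done
the job is handed in; nothing more can be done
```

I handed the job in at about 48 s. My last checks show everything in place, but the system gave no verdict.

**What I did:**
- I opened the lever to about 2.0 rad.
- I moved the one orange-capped tube to the green rack's middle cell.
- I put all four blue-capped tubes into block cells 3, 2, 1 and 0, in that order.
- I swung the lever shut onto its stop.
- I did not touch the turquoise look-alike, the bottle, the jar or the crucible.

**What the last checks showed:**
- **New tubes:** with the lever still open, the cap tops measured 126–129 mm, against 125 mm when fully down. After closing, all four showed under the strap.
- **Lever:** pushing down moved the bar no further at about 0.00 rad, judged from the gripper position. The cameras gave 0.027 rad, slightly different but under the 0.07 limit. They see the top of the sleeve, so that reading is probably a little high.
- **Orange tube:** it stands upright in its cell. I judged this by eye and did not measure its height.
- **Robot:** the gripper was clear of everything and the contact force was about zero.

**What went wrong on the way:**
- The tube for cell 1 caught on the rim on the first try because it was tilted about 2.5° in the grip. I lifted it, shifted it 4 mm and seated it on the second try.
- The white rack was knocked about 14 mm aside before the last pick. I measured it again and adjusted.

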